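# Draw down the grinder's dust-trap cover evenly

## Robot

A 7-joint arm with a two-finger parallel gripper is mounted at the origin on the work surface. World frame = base frame: x ahead of the robot, y to its left, z up, the work surface at z = 0. Lengths are in m, angles in rad, forces in N, time in s.
With the tool pointing down it reaches from about 0.35 to 0.9 m from the base axis. Payload 8.1 kg.
Tool frame: the origin (TCP) lies on the mounting face of the last link; the fingertips stand 178 mm ahead of it and the grasp point (between the pads) lies 159 mm ahead of it; z points along the fingers, y is the line along which they close (so a half turn about z gives the same grasp; the last joint's range is limited). The gripper opens to 92 mm and grips with 3 to 60 N. Pads are 19 mm wide; open, the fingers measure 130 mm over their backs; the gripper's body (75 mm by 190 mm) begins 47 mm behind the grasp point.
Start: joints at [1.227, 0.434, 0.025, 1.573, -0.012, 1.134, -0.075], TCP at [0.149, -0.607, 0.405] pointing down, gripper open.
Joint ranges: [-2.62, 2.62], [-0.44, 2.09], [-1.27, 1.32], [0.08, 2.57], [-1.32, 4.46], [0.12, 2], [-2.74, 2.74]. Speed limits (rad/s): [2.22, 2.22, 3.01, 3.01, 3.14, 3.14, 3.14].

## Interface

Orientations are given as a 3x3 rotation matrix whose columns are the frame's x, y, z axes.
In Python, from workcell import bot gives the robot as it stands.
- The arm moves only by the tool drive_tool, never from a script. Its argument "deltas" is a list that holds one entry, the list of rows, each a list of 7 numbers: the turn, a rotation vector about the tool's x, y, z in units of 0.1 rad (1.0 is 0.1 rad), then the shift along the tool's x, y, z in units of 40 mm (1.0 is 40 mm), then the opening, from -1 (shut) to 1 (fully open). A call has 1 to 20 rows; each row shifts and turns the commanded pose from where the row before left it, along the tool's axes as they then stand; what a row does not reach is not made up. A row lasts 1/12 s, in which the tool goes at most 41.7 mm and 7.16 degrees, less where a joint would pass 70% of its speed; a pose out of reach is approached as far as the arm can. A call with a number of a shift or a turn outside -1 to 1 is refused whole. A call with a gripper value outside its range is refused whole. The fingers move at their own pace and stop on an object; "grip_force" is the grip in N (left out, the last holds). Time passes only in rows, so rows that do not move let the fingers close. It gives the time, the measured TCP pose, the force, the opening and the grip force at its end, in the units of the state.
- bot.get_obs(): the state, without advancing time (a new reading comes with each control period).
- bot.read_camera(name): name is "scene" or "side" or "wrist"; returns a dict with "color" (400x640x3 uint8, red, green, blue), "mtx" (3x3 intrinsics, pixels), "world_to_cam" (4x4, takes a point from world to camera coordinates). Camera axes: x right, y up, looking along -z (the intrinsics and any distortion apply to the point x, -y, -z); pixel columns grow to the right and rows downward; lengths in m; the calibration is good to about 2 mm. The wrist camera is an equidistant fisheye: a pixel r from the principal point sees the ray r / f radians off the axis. A picture is of the moment at which its call begins. There is no depth.
- bot.close_job(): hands the job in; it is judged then, once.
The state is a dict: "t": time; "joints": joint angles; "qd": joint speeds; "joint_torque": joint torques, N m; "tcp_pos": TCP position; "ee_rot": TCP orientation; "wrist_force": force on the tool from outside, world axes, zero at the start; "torque": the same for the moment, N m; "grip_width": finger opening in m; "finger_force": force on a finger pad.
Only numpy, scipy, OpenCV 4.12 (cv2) and the standard library are available. Lean on these libraries where they do the work, as an engineer would, in place of code of your own. Each camera call takes 0.05 s, during which the arm holds its last target. There are 200 camera calls.

## Task

Clamp the square cover onto the grinder's dust trap by turning its four clamp levers clockwise. Go round crosswise: first nip all four part of the way, then go round again until each one is snug, so that the cover comes down without cocking and ends fully seated. Move only the levers, do not press on the cover, do not over-tighten, leave the other things on the bench where they are, and let go at the end.

Things in the scene. Friction and masses are not known exactly. Their poses are not given: they have to be found in the camera images.
- housing: Green cast dust-trap box fixed on the bench: 150 x 150 mm foot, 132 x 132 mm body, 50 mm high, steel pipe stub out of its +y side. Origin: centre of its underside; z up, x and y square to its sides. Upright studs at x, y = (+45,+45), (-45,+45), (-45,-45), (+45,-45) mm carry levers 1, 2, 3, 4: lever 1 is diagonally across from 3, and 2 from 4.
- cover: Square aluminium cover plate, 132 x 132 x 8 mm, with a central boss 54 mm across, loose on the studs. Origin: centre of its underside, 62.7 mm above the bench at the start, held up by springs; z up. Its seat is 2.9 to 6.5 mm lower, to be felt. It binds when cocked over 2 degrees, when one corner is drawn about 4.4 mm below the one diagonally across.
- lever1: Steel clamp lever on stud 1: hub 26 mm across, an arm along its +x axis and, 50 mm out from the hub's axis, an upright black round handle 16 mm across, its top 56 mm above the origin, the arm's top 16 mm above it. Origin: on the stud's axis at the hub's underside, 76.5 mm above the bench at the start; z up. The arm starts 0.6 rad anticlockwise of the housing's outward diagonal.
- lever2: Like lever 1, on stud 2. Each lever tightens clockwise seen from above, sinks 8 mm per rad, stays about where it is left, and has its stop at 1.4 rad. A lever at rest holds itself: the push on its handle tells the tightness only while it turns. First nips of 0.25 to 0.4 rad are right; the first 0.06 rad take up slack.
- lever3: Like lever 1, on stud 3.
- lever4: Like lever 1, on stud 4.
- wrench: Steel open-ended wrench lying on the bench, a bystander.
- disc: Grey grinding wheel, 100 mm across, 20 mm thick, lying flat on the bench, a bystander.
- tin: Open steel tin, 76 mm across, 85 mm high, standing on the bench, a bystander.
- washer1: Dark stiff spring washer under lever 1, 25 mm across, 5 mm thick, pressed onto the cover as the lever turns. Origin: at the hub's underside on the stud's axis. A slow push square to the arm at the handle turns the lever: 6 to 7.5 N while the cover still comes down, rising fast once this corner is home; 11 to 12 N is right, under 9 N is not snug, over 15 N is over-tight.
- washer2: The same under lever 2. A lever snugged early eases as the others bring the cover down level, so the first one needs a last check.
- washer3: The same under lever 3.
- washer4: The same under lever 4.
There are look-alikes about, which are no part of the job. What is meant by the cover is not blue or purple, and is the larger of those in its own colour.

How it is judged:
On the way:
1. first round: all four levers nipped, each turned about 0.2 rad (sunk 1.5 mm) (z of each of lever1, lever2, lever3, lever4 in the frame of housing below 0.075 m), for 0.2 s.
At the end, for the whole second after the job is handed in: The washer under each of the four levers presses on the cover with 15 to 60 N, which is only possible with the cover home on its seat; the cover is square to the housing within 0.012 rad and at rest (contact force between washer1 and cover between 15 and 60 N and contact force between washer2 and cover between 15 and 60 N and contact force between washer3 and cover between 15 and 60 N and contact force between washer4 and cover between 15 and 60 N and angle between the z axis of cover and the z axis of housing, either way round below 0.012 rad and linear speed of cover below 0.01 m/s); the robot touches nothing.
It fails at once if the cover cocked by more than 2 degrees (0.035 rad) (angle between the z axis of cover and the z axis of housing, either way round above 0.035 rad).
It fails at once if a lever over-tightened: its washer presses the cover with more than 60 N (contact force between any of washer1, washer2, washer3, washer4 and cover above 60 N).
It fails at once if a lever snugged (over 15 N) before all four are nipped by 0.2 rad, or neighbours nipped one after the other instead of crosswise ((contact force between any of washer1, washer2, washer3, washer4 and cover above 15 N and z of any of lever1, lever2, lever3, lever4 in the frame of housing above 0.075 m) or ((z of each of lever1, lever4 in the frame of housing below 0.075 m and z of each of lever3, lever2 in the frame of housing above 0.076 m) or (z of each of lever2, lever1 in the frame of housing below 0.075 m and z of each of lever4, lever3 in the frame of housing above 0.076 m) or (z of each of lever3, lever2 in the frame of housing below 0.075 m and z of each of lever1, lever4 in the frame of housing above 0.076 m) or (z of each of lever4, lever3 in the frame of housing below 0.075 m and z of each of lever2, lever1 in the frame of housing above 0.076 m))).
It fails at once if the robot presses on the cover with more than 8 N (contact force between any of the arm, the fingers and cover above 8 N).
It fails at once if a bystander moved by more than 30 mm (distance of any of wrench, disc, tin from where it was at the start of the episode above 0.03 m).
It also fails if it takes over 72 s, if anything falls off the work surface, if the arm or the gripper's body presses on something with over 40 N, if the wrist force passes 120 N, or if a joint passes its speed limit or range.

## Working session

There is one attempt and no reset: what is moved stays moved. The work goes in short steps, Python scripts to look and compute and a tool call to move; the robot and the scene stay as the last step left them, time stands still between calls to the robot, and variables do not carry over. Pictures are saved under pics/ and viewed, at most 10 in all, crops included, and the job is handed in when it is done.

Besides the shell and the picture viewer there is one more tool, called after "Emit:" as name([rows], argument=value, ...), one row to a line, values as JSON. drive_tool: Moves the arm, as the interface text tells. Its arguments: {"type":"object","properties":{"deltas":{"type":"array"},"grip_force":{"type":"number"}},"required":["deltas"]}

```bash
mkdir -p pics; ls; python3 - <<'E'
from workcell import bot
import cv2,numpy as np
o=bot.get_obs(); print({k:np.round(v,3).tolist() for k,v in o.items()})
ims=[]
for n in ("scene","side","wrist"):
    r=bot.read_camera(n); cv2.imwrite(f"pics/{n}0.png",r["color"][:,:,::-1]); np.savez(f"{n}0.npz",**r)
    print(n,np.round(r["mtx"],1).tolist(),np.round(r["world_to_cam"],3).tolist(), [k for k in r])
E
```

```text
pics
{'t': 0.0, 'joints': [1.227, 0.435, 0.025, 1.574, -0.012, 1.134, -0.075], 'qd': [0.001, -0.001, -0.001, -0.0, 0.001, -0.001, 0.001], 'joint_torque': [0.001, -66.785, 0.985, -31.446, -0.061, 0.043, 0.0], 'tcp_pos': [0.149, -0.607, 0.404], 'ee_rot': [[0.971, 0.238, -0.0], [0.238, -0.971, 0.001], [-0.0, -0.002, -1.0]], 'wrist_force': [0.294, 0.11, 1.161], 'torque': [-0.063, -0.064, -0.013], 'finger_force': 0.0, 'grip_width': 0.092}
scene [[387.9, 0.0, 318.3], [0.0, 387.9, 197.2], [0.0, 0.0, 1.0]] [[-0.804, 0.595, -0.01, 0.409], [-0.483, -0.643, 0.594, 0.181], [0.347, 0.482, 0.804, -1.333], [0.0, 0.0, 0.0, 1.0]] ['color', 'mtx', 'world_to_cam']
side [[470.3, 0.0, 316.1], [0.0, 470.3, 193.4], [0.0, 0.0, 1.0]] [[-0.871, -0.491, -0.002, 0.433], [0.239, -0.428, 0.872, -0.201], [-0.429, 0.759, 0.49, -1.078], [0.0, 0.0, 0.0, 1.0]] ['color', 'mtx', 'world_to_cam']
wrist [[309.7, 0.0, 318.1], [0.0, 309.7, 196.2], [0.0, 0.0, 1.0]] [[0.238, -0.971, -0.003, -0.624], [0.939, 0.231, -0.255, 0.032], [0.249, 0.058, 0.967, -0.39], [0.0, 0.0, 0.0, 1.0]] ['color', 'mtx', 'world_to_cam']
```

View pics/scene0.png

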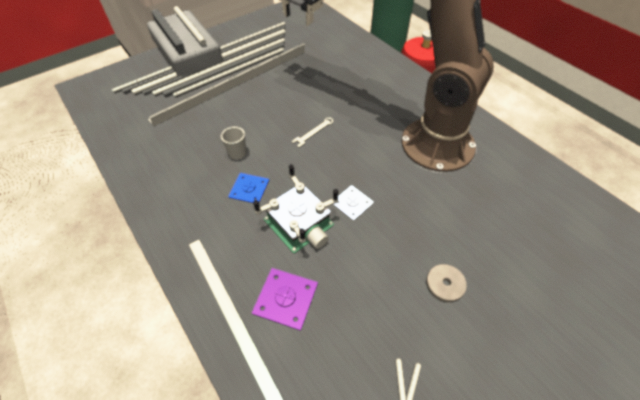

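View pics/side0.png

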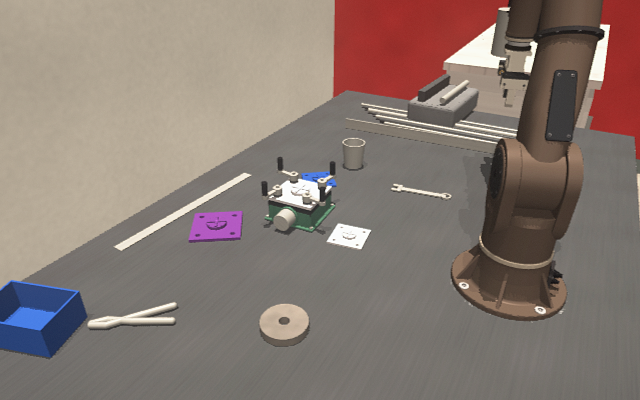

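The scene view shows the housing at about (300,215), with handle tops near (292,168), (336,192), (257,201) and (302,234). In the side view it is near (300,200). I'll enlarge both crops.

```bash
python3 - <<'E'
import cv2,numpy as np
a=cv2.imread("pics/scene0.png")[155:255,240:345]; b=cv2.imread("pics/side0.png")[145:240,250:350]
f=lambda i:cv2.resize(i,(400,400*i.shape[0]//i.shape[1]),interpolation=cv2.INTER_CUBIC)
a,b=f(a),f(b); h=max(len(a),len(b)); p=lambda i:np.vstack([i,np.zeros((h-len(i),400,3),np.uint8)])
cv2.imwrite("pics/crop0.png",np.hstack([p(a),p(b)]))
for n,(r0,r1,c0,c1) in dict(scene=(155,260,240,350),side=(145,240,250,350)).items():
    i=cv2.imread(f"pics/{n}0.png"); hsv=cv2.cvtColor(i,cv2.COLOR_BGR2HSV)
    for nm,m in (("black",(i.max(2)<38)),("green",(hsv[...,0]>50)&(hsv[...,0]<85)&(hsv[...,1]>90)),("white",i.min(2)>170)):
        k=np.zeros(m.shape,np.uint8);k[r0:r1,c0:c1]=m[r0:r1,c0:c1]
        N,l,s,c=cv2.connectedComponentsWithStats(k)
        print(n,nm,[(s[j].tolist(),c[j].round(1).tolist()) for j in range(1,N) if s[j,4]>8])
E
```

```text
scene black [([290, 169, 3, 5, 13], [291.2, 170.8]), ([334, 193, 3, 6, 13], [334.9, 195.2]), ([255, 204, 3, 6, 12], [256.2, 206.3]), ([301, 233, 3, 5, 14], [302.1, 235.1])]
scene green [([320, 219, 9, 10, 33], [324.7, 224.3]), ([268, 220, 33, 29, 142], [282.8, 234.5])]
scene white [([261, 177, 72, 61, 1879], [297.2, 208.6]), ([334, 186, 16, 32, 284], [343.9, 201.7]), ([309, 228, 16, 15, 154], [316.2, 234.7])]
side black [([320, 190, 1, 9, 9], [320.0, 194.0])]
side green []
side white [([282, 171, 16, 5, 39], [290.1, 172.8]), ([317, 176, 16, 7, 44], [323.8, 179.0]), ([268, 179, 52, 29, 789], [297.6, 191.7]), ([325, 186, 7, 7, 28], [327.7, 188.3]), ([277, 209, 16, 11, 102], [285.4, 213.4]), ([328, 223, 22, 17, 261], [340.1, 232.1])]
```

View pics/crop0.png

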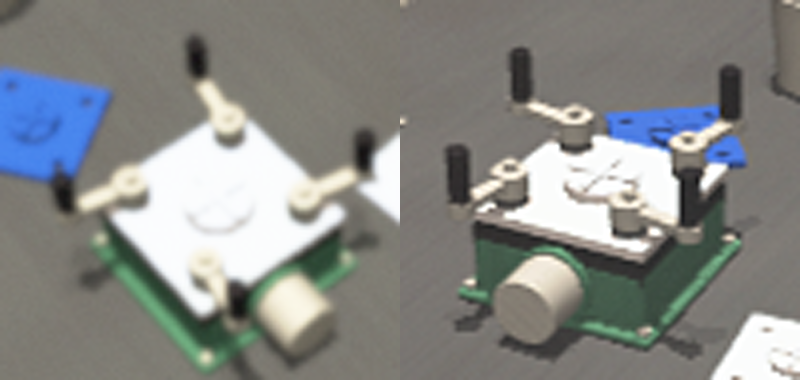

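```bash
cat > h.py <<'E'
import numpy as np
from scipy.optimize import least_squares
S=np.array([[45,45],[-45,45],[-45,-45],[45,-45]])/1000
def proj(n,P,f=None):
    d=np.load(f or f"{n}0.npz"); K,T=d["mtx"],d["world_to_cam"]
    c=(T[:3,:3]@np.asarray(P,float).T).T+T[:3,3]; x,y,z=c[:,0],-c[:,1],-c[:,2]
    if n=="wrist":
        r=np.hypot(x,y); s=np.arctan2(r,z)/r
    else: s=1/z
    return np.c_[K[0,0]*x*s+K[0,2],K[1,1]*y*s+K[1,2]]
def levers(h,th=(0,)*4,z=0.1325,arm=0.05):
    x,y,a=h; R=np.array([[np.cos(a),-np.sin(a)],[np.sin(a),np.cos(a)]])
    out=[]
    for i in range(4):
        ang=a+np.pi/4+i*np.pi/2+0.6-th[i]
        out.append([*(R@S[i]+[x,y]+arm*np.array([np.cos(ang),np.sin(ang)])),z-0.008*th[i]])
    return np.array(out)
E
python3 - <<'E'
from h import *
px=dict(scene=[[302,231],[335.3,190.4],[290.7,166],[255.7,200.1]],side=[[264.3,182.5],[322.5,188],[332.5,162.5],[279.5,158]])
hub=dict(scene=[[293.8,223.8],[319.5,207],[300,186.2],[274,204]],side=[[277.3,187],[307,195],[322.3,180.7],[294,173.7]])
for ns in (["scene"],["side"],["scene","side"]):
  f=lambda h:np.concatenate([(proj(n,levers(h))-px[n]).ravel() for n in ns]+[(proj(n,levers(h,z=0.0955,arm=0))-hub[n]).ravel() for n in ns])
  best=min((least_squares(f,[x,0,a]) for a in np.arange(-3,3,1) for x in (.4,.7)),key=lambda r:r.cost)
  print(ns,best.x,best.cost,f(best.x).reshape(-1,2).round(1).tolist())
h=best.x; print(levers(h).round(3), levers(h,arm=0).round(3))
print(proj("wrist",levers(h)).round(0))
E
```

```text
['scene'] [ 0.56425289 -0.02373925  0.04811116] 3.732936957375587 [[-0.5, -0.5], [0.5, 0.6], [0.4, 0.3], [-0.1, 1.9], [-0.2, -0.0], [0.2, -0.9], [-0.3, 0.1], [0.0, -1.4]]
['side'] [ 0.56025355 -0.02335777  0.04998774] 0.5168879112275933 [[-0.1, -0.1], [-0.1, -0.0], [0.2, -0.2], [0.4, -0.2], [0.2, 0.6], [0.1, -0.2], [-0.3, -0.2], [-0.4, 0.3]]
['scene', 'side'] [ 0.56257412 -0.02450724  0.04904455] 7.274089996339759 [[-0.1, -1.1], [0.8, 0.1], [0.7, -0.2], [0.2, 1.4], [-0.6, -0.5], [-0.7, -0.4], [-0.3, -0.5], [-0.1, -0.6], [0.2, -0.6], [0.5, -1.4], [0.0, -0.3], [0.4, -1.8], [-0.3, 0.2], [-0.5, -0.5], [-0.8, -0.5], [-0.8, -0.0]]
[[ 0.612  0.072  0.132]
 [ 0.466  0.025  0.132]
 [ 0.513 -0.121  0.132]
 [ 0.659 -0.074  0.132]] [[ 0.605  0.023  0.132]
 [ 0.515  0.018  0.132]
 [ 0.52  -0.072  0.132]
 [ 0.61  -0.067  0.132]]
[[  14. -130.]
 [  -9.  -72.]
 [  50. -119.]
 [  74. -173.]]
```

```bash
cat >> h.py <<'E'
H=np.array([0.562,-0.0243,0.049])
def wrap(a): return (a+np.pi)%(2*np.pi)-np.pi
def state(o): return np.array(o["tcp_pos"]),np.arctan2(o["ee_rot"][1][0],o["ee_rot"][0][0])
def target(i,th,off):   # lever no., turned angle, lead of the grasp centre ahead of the handle
    ang=H[2]+np.pi/4+(i-1)*np.pi/2+0.6-th
    p=levers(H,[th]*4)[i-1,:2]+off*np.array([np.sin(ang),-np.cos(ang)])
    return p,(ang if i<3 else ang-np.pi)
def go(o,p,yaw,N=None):
    q,a=state(o); dy=wrap(a-yaw); R=lambda a:np.array([[np.cos(a),np.sin(a)],[np.sin(a),-np.cos(a)]])
    d=R(a).T@(p-q[:2]); N=N or int(np.ceil(max(abs(dy)/0.09,np.linalg.norm(d)/0.036,1)))
    r=lambda a:np.array([[np.cos(a),-np.sin(a)],[np.sin(a),np.cos(a)]])
    s=np.linalg.solve(sum(r(k*dy/N) for k in range(N)),d)/0.04
    return N,[0,0,round(dy/N*10,3),*s.round(3).tolist(),0]
def turn(off,i):  # shift per row for a 0.02 rad row about the stud axis
    sg=1 if i<3 else -1; c=np.array([0.05,off])*sg; e=0.02
    r=np.array([[np.cos(e),-np.sin(e)],[np.sin(e),np.cos(e)]])
    return (r@c-c)/0.04
E
python3 - <<'E'
from h import *; from workcell import bot
o=bot.get_obs(); p,y=target(1,0,0.006); print(p,y,go(o,p,y)); print([turn(.01,i).round(4) for i in (1,3)])
E
```

```text
[0.61748492 0.07156986] 1.4343981633974483 (23, [0, 0, np.float64(-0.519), 0.94, -0.147, 0])
[array([-0.0052,  0.0249]), array([ 0.0052, -0.0249])]
```

Emit:
drive_tool([
  [[0, 0, -0.519, 0.94, -0.147, 0, -0.2], [0, 0, -0.519, 0.94, -0.147, 0, -0.2], [0, 0, -0.519, 0.94, -0.147, 0, -0.2], [0, 0, -0.519, 0.94, -0.147, 0, -0.2], [0, 0, -0.519, 0.94, -0.147, 0, -0.2], [0, 0, -0.519, 0.94, -0.147, 0, -0.2], [0, 0, -0.519, 0.94, -0.147, 0, -0.2], [0, 0, -0.519, 0.94, -0.147, 0, -0.2], [0, 0, -0.519, 0.94, -0.147, 0, -0.2], [0, 0, -0.519, 0.94, -0.147, 0, -0.2], [0, 0, -0.519, 0.94, -0.147, 0, -0.2], [0, 0, -0.519, 0.94, -0.147, 0, -0.2]],
])

```text
t: 1.15
tcp_pos: [0.4991, -0.3225, 0.4045]
ee_rot: [[0.648, 0.762, -0.0], [0.762, -0.648, 0.0], [-0.0, -0.0, -1.0]]
wrist_force: [0.4, -0.5, -0.3]
grip_width: 0.037
finger_force: 0.0
```

```bash
python3 - <<'E'
from h import *; from workcell import bot
o=bot.get_obs(); p,y=target(1,0,0.006); print(o["joints"],go(o,p,y,12))
E
```

```text
[ 0.65342254  0.40056312 -0.2371095   1.6352723   0.10204772  1.11813387
 -0.31515995] (12, [0, 0, np.float64(-0.474), 0.859, -0.132, 0])
```

Emit:
drive_tool([
  [[0, 0, -0.474, 0.859, -0.132, 0, -0.2], [0, 0, -0.474, 0.859, -0.132, 0, -0.2], [0, 0, -0.474, 0.859, -0.132, 0, -0.2], [0, 0, -0.474, 0.859, -0.132, 0, -0.2], [0, 0, -0.474, 0.859, -0.132, 0, -0.2], [0, 0, -0.474, 0.859, -0.132, 0, -0.2], [0, 0, -0.474, 0.859, -0.132, 0, -0.2], [0, 0, -0.474, 0.859, -0.132, 0, -0.2], [0, 0, -0.474, 0.859, -0.132, 0, -0.2], [0, 0, -0.474, 0.859, -0.132, 0, -0.2], [0, 0, -0.474, 0.859, -0.132, 0, -0.2], [0, 0, 0, 0, 0, 0, -0.2], [0, 0, 0, 0, 0, 0, -0.2], [0, 0, 0, 0, 0, 0, -0.2]],
])

```text
t: 2.32
tcp_pos: [0.6162, 0.0347, 0.4043]
ee_rot: [[0.185, 0.983, -0.001], [0.983, -0.185, -0.001], [-0.001, -0.001, -1.0]]
wrist_force: [1.1, -0.9, 0.2]
grip_width: 0.0368
finger_force: 0.0
```

```bash
python3 - <<'E'
from h import *; from workcell import bot; import cv2
o=bot.get_obs(); p,y=target(1,0,0.006); print(o["tcp_pos"],o["joints"].round(2),o["wrist_force"].round(2),go(o,p,y,2))
r=bot.read_camera("wrist"); np.savez("wrist1.npz",**r); c=r["color"][:,:,::-1].copy()
q=proj("wrist",levers(H),"wrist1.npz"); print(q.round(1).tolist(), proj("wrist",levers(H,arm=0,z=.0955),"wrist1.npz").round(1).tolist())
cv2.imwrite("pics/w1.png",c)
E
```

```text
[0.61621333 0.03467476 0.40433087] [ 0.15  0.46 -0.43  1.56  0.21  1.16 -0.51] [ 1.06 -0.86  0.18] (2, [0, 0, np.float64(-0.25), 0.457, -0.064, 0])
[[304.1, 155.6], [165.1, 235.8], [251.4, 350.3], [382.0, 296.5]] [[308.9, 202.1], [223.6, 221.7], [250.4, 295.5], [329.5, 280.9]]
```

View pics/w1.png

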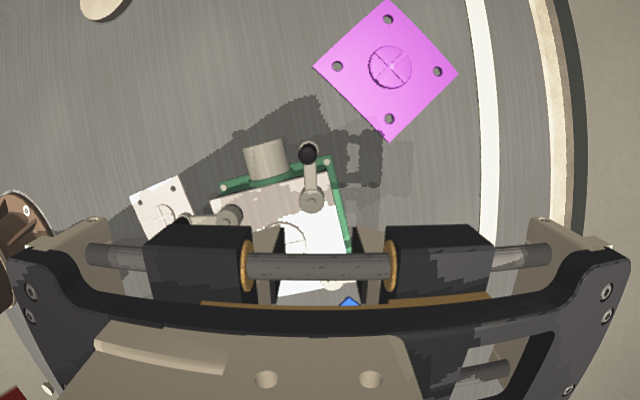

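The wrist view shows handle 1's top at (308,152), predicted (304,156), and its hub at (312,200). That puts the housing about 2 mm further out in x and y, so I'll shift it.

```bash
sed -i 's/^H=.*/H=np.array([0.564,-0.023,0.049])/' h.py; python3 - <<'E'
from h import *; from workcell import bot
o=bot.get_obs(); p,y=target(1,0,0.006); print(p,y,go(o,p,y,2))
E
```

```text
[0.61948492 0.07286986] 1.4343981633974483 (2, [0, 0, np.float64(-0.258), 0.488, -0.046, 0])
```

Emit:
drive_tool([
  [[0, 0, -0.258, 0.488, -0.046, 0, -0.2], [0, 0, -0.258, 0.488, -0.046, 0, -0.2], [0, 0, 0, 0, 0, 0, -0.2], [0, 0, 0, 0, 0, 0.6, -0.2], [0, 0, 0, 0, 0, 0.6, -0.2], [0, 0, 0, 0, 0, 0.6, -0.2], [0, 0, 0, 0, 0, 0.6, -0.2], [0, 0, 0, 0, 0, 0.6, -0.2], [0, 0, 0, 0, 0, 0, -0.2], [0, 0, 0, 0, 0, 0, -0.2], [0, 0, 0, 0, 0, 0, -0.2]],
])

```text
t: 3.28
tcp_pos: [0.6199, 0.0735, 0.286]
ee_rot: [[0.135, 0.991, 0.001], [0.991, -0.135, -0.0], [0.0, 0.001, -1.0]]
wrist_force: [0.2, 0.5, 1.0]
grip_width: 0.0368
finger_force: 0.0
```

```bash
cat >> h.py <<'E'
def report(i,F0=(0,0,0)):
    from workcell import bot
    o=bot.get_obs(); p,a=state(o); R=np.array(o["ee_rot"]); st=levers(H,arm=0)[i-1,:2]
    sg=1 if i<3 else -1; c=R[:2,:2].T@(p[:2]-st)*sg   # radius, lead along the push
    f=-(R.T@(np.array(o["wrist_force"])-F0))*sg
    th=wrap(H[2]+np.pi/4+(i-1)*np.pi/2+0.6-(a if i<3 else a+np.pi))
    w=o["grip_width"]
    print("lever",i,"t",round(o["t"],2),"z",p[2].round(4),"rad/lead mm",(c*1e3).round(2),"tool th",th.round(3),"pad th",round(th+(c[1]-w/2+0.008)/0.05,3),"push N (rad,tan)",f[:2].round(2),"raw",np.round(o["wrist_force"],2),"w",w.round(4))
E
python3 -c "
from h import *; report(1)"
```

```text
Traceback (most recent call last):
  File "h.py", line 42, in report
    print("lever",i,"t",round(o["t"],2),"z",p[2].round(4),"rad/lead mm",(c*1e3).round(2),"tool th",th.round(3),"pad th",round(th+(c[1]-w/2+0.008)/0.05,3),"push N (rad,tan)",f[:2].round(2),"raw",np.round(o["wrist_force"],2),"w",w.round(4))
                                                                                                                                                                                                                                   ^^^^^^^
AttributeError: 'float' object has no attribute 'round'
```

Emit:
drive_tool([
  [[0, 0, 0.2, -0.0033, 0.025, 0.005, -0.2], [0, 0, 0.2, -0.0033, 0.025, 0.005, -0.2], [0, 0, 0.2, -0.0033, 0.025, 0.005, -0.2], [0, 0, 0.2, -0.0033, 0.025, 0.005, -0.2], [0, 0, 0.2, -0.0033, 0.025, 0.005, -0.2], [0, 0, 0.2, -0.0033, 0.025, 0.005, -0.2], [0, 0, 0.2, -0.0033, 0.025, 0.005, -0.2], [0, 0, 0.2, -0.0033, 0.025, 0.005, -0.2], [0, 0, 0.2, -0.0033, 0.025, 0.005, -0.2], [0, 0, 0.2, -0.0033, 0.025, 0.005, -0.2], [0, 0, 0.2, -0.0033, 0.025, 0.005, -0.2], [0, 0, 0.2, -0.0033, 0.025, 0.005, -0.2]],
])

```text
t: 4.28
tcp_pos: [0.63, 0.0704, 0.2822]
ee_rot: [[0.367, 0.93, -0.002], [0.93, -0.367, 0.0], [-0.0, -0.002, -1.0]]
wrist_force: [-4.6, 1.5, 4.4]
grip_width: 0.0371
finger_force: 2.7
```

```bash
sed -i 's/w.round(4)/round(w,4)/' h.py; python3 -c "
from h import *; report(1)"
```

```text
lever 1 t 4.28 z 0.2822 rad/lead mm [51.55  4.67] tool th 0.239 pad th 0.121 push N (rad,tan) [0.28 4.79] raw [-4.55  1.49  4.38] w 0.0371
```

Emit:
drive_tool([
  [[0, 0, 0.2, -0.0033, 0.025, 0.004, -0.2], [0, 0, 0.2, -0.0033, 0.025, 0.004, -0.2], [0, 0, 0.2, -0.0033, 0.025, 0.004, -0.2], [0, 0, 0.2, -0.0033, 0.025, 0.004, -0.2], [0, 0, 0.2, -0.0033, 0.025, 0.004, -0.2], [0, 0, 0.2, -0.0033, 0.025, 0.004, -0.2], [0, 0, 0.2, -0.0033, 0.025, 0.004, -0.2], [0, 0, 0.2, -0.0033, 0.025, 0.004, -0.2], [0, 0, 0.2, -0.0033, 0.025, 0.004, -0.2]],
])

```text
t: 5.03
tcp_pos: [0.6376, 0.0657, 0.2808]
ee_rot: [[0.527, 0.85, -0.002], [0.85, -0.527, 0.001], [-0.0, -0.002, -1.0]]
wrist_force: [-4.2, 2.7, 4.2]
grip_width: 0.0368
finger_force: 2.7
```

```bash
python3 -c "
from h import *; report(1)"
```

```text
lever 1 t 5.03 z 0.2808 rad/lead mm [51.53  4.3 ] tool th 0.419 pad th 0.297 push N (rad,tan) [-0.04  5.  ] raw [-4.22  2.67  4.19] w 0.0368
```

```bash
cat >> h.py <<'E'
def nxt(i,th,off=0.006,back=0.0):  # rows to lever i after backing off along tool y
    from workcell import bot
    o=dict(bot.get_obs()); o["tcp_pos"]=np.array(o["tcp_pos"])+back*np.array(o["ee_rot"])[:,1]
    p,y=target(i,th,off); n,r=go(o,p,y); print("to",i,n,[float(v) for v in r],p,"z now",o["tcp_pos"][2])
E
python3 -c "
from h import *; nxt(3,0,back=-.006)"
```

```text
to 3 7 [0.0, 0.0, -0.599, -0.792, -0.167, 0.0] [ 0.50851508 -0.11886986] z now 0.28085827515897777
```

Emit:
drive_tool([
  [[0, 0, 0, 0, -0.15, 0, -0.2], [0, 0, 0, 0, 0, -0.6, -0.2], [0, 0, 0, 0, 0, -0.6, -0.2], [0, 0, 0, 0, 0, 0, -0.2], [0, 0, -0.599, -0.792, -0.167, 0, -0.2], [0, 0, -0.599, -0.792, -0.167, 0, -0.2], [0, 0, -0.599, -0.792, -0.167, 0, -0.2], [0, 0, -0.599, -0.792, -0.167, 0, -0.2], [0, 0, -0.599, -0.792, -0.167, 0, -0.2], [0, 0, -0.599, -0.792, -0.167, 0, -0.2], [0, 0, -0.599, -0.792, -0.167, 0, -0.2], [0, 0, 0, 0, 0, 0, -0.2], [0, 0, 0, 0, 0, 0, -0.2], [0, 0, 0, 0, 0, 0, -0.2]],
])

```text
t: 6.2
tcp_pos: [0.5094, -0.1197, 0.329]
ee_rot: [[0.136, 0.991, 0.001], [0.991, -0.136, 0.0], [0.0, 0.001, -1.0]]
wrist_force: [1.1, 0.4, 0.2]
grip_width: 0.0368
finger_force: 0.0
```

```bash
python3 -c "
from h import *; report(3);nxt(3,0)"
```

```text
lever 3 t 6.2 z 0.329 rad/lead mm [50.72  5.  ] tool th -0.0 pad th -0.108 push N (rad,tan) [0.57 1.03] raw [1.1  0.42 0.22] w 0.0368
to 3 1 [0.0, 0.0, 0.003, 0.018, -0.025, 0.0] [ 0.50851508 -0.11886986] z now 0.32895910717006915
```

Emit:
drive_tool([
  [[0, 0, 0, 0, 0, 0.55, -0.2], [0, 0, 0, 0, 0, 0.55, -0.2], [0, 0, 0, 0, 0, 0, -0.2], [0, 0, 0.25, 0.004, -0.031, 0.005, -0.2], [0, 0, 0.25, 0.004, -0.031, 0.005, -0.2], [0, 0, 0.25, 0.004, -0.031, 0.005, -0.2], [0, 0, 0.25, 0.004, -0.031, 0.005, -0.2], [0, 0, 0.25, 0.004, -0.031, 0.005, -0.2], [0, 0, 0.25, 0.004, -0.031, 0.005, -0.2], [0, 0, 0.25, 0.004, -0.031, 0.005, -0.2], [0, 0, 0.25, 0.004, -0.031, 0.005, -0.2], [0, 0, 0.25, 0.004, -0.031, 0.005, -0.2], [0, 0, 0.25, 0.004, -0.031, 0.005, -0.2], [0, 0, 0.25, 0.004, -0.031, 0.005, -0.2], [0, 0, 0.25, 0.004, -0.031, 0.005, -0.2], [0, 0, 0.25, 0.004, -0.031, 0.005, -0.2], [0, 0, 0.25, 0.004, -0.031, 0.005, -0.2], [0, 0, 0.25, 0.004, -0.031, 0.005, -0.2], [0, 0, 0.25, 0.004, -0.031, 0.005, -0.2]],
])

```text
t: 7.78
tcp_pos: [0.4929, -0.1115, 0.283]
ee_rot: [[0.512, 0.859, 0.005], [0.859, -0.512, -0.001], [0.002, 0.005, -1.0]]
wrist_force: [5.4, -1.4, 1.5]
grip_width: 0.037
finger_force: 2.9
```

```bash
python3 -c "
from h import *; report(3)"
```

```text
lever 3 t 7.78 z 0.283 rad/lead mm [50.06  3.17] tool th 0.401 pad th 0.255 push N (rad,tan) [1.54 5.39] raw [ 5.41 -1.44  1.5 ] w 0.037
```

Emit:
drive_tool([
  [[0, 0, 0.2, 0.0033, -0.025, 0.004, -0.2], [0, 0, 0.2, 0.0033, -0.025, 0.004, -0.2], [0, 0, 0.2, 0.0033, -0.025, 0.004, -0.2]],
])

```text
t: 8.03
tcp_pos: [0.4906, -0.1097, 0.2825]
ee_rot: [[0.563, 0.827, 0.005], [0.827, -0.563, -0.001], [0.002, 0.005, -1.0]]
wrist_force: [5.5, -2.1, 1.6]
grip_width: 0.0368
finger_force: 3.0
```

```bash
python3 -c "
from h import *; report(3); nxt(2,0,back=.006)"
```

```text
lever 3 t 8.03 z 0.2825 rad/lead mm [50.    3.09] tool th 0.461 pad th 0.315 push N (rad,tan) [1.34 5.73] raw [ 5.48 -2.11  1.62] w 0.0368
to 2 23 [0.0, 0.0, -0.884, 0.189, 0.036, 0.0] [0.46813014 0.03248492] z now 0.2825307202724037
```

Emit:
drive_tool([
  [[0, 0, 0, 0, 0.15, 0, -0.2], [0, 0, 0, 0, 0, -0.6, -0.2], [0, 0, 0, 0, 0, -0.6, -0.2], [0, 0, -0.884, 0.189, 0.036, 0, -0.2], [0, 0, -0.884, 0.189, 0.036, 0, -0.2], [0, 0, -0.884, 0.189, 0.036, 0, -0.2], [0, 0, -0.884, 0.189, 0.036, 0, -0.2], [0, 0, -0.884, 0.189, 0.036, 0, -0.2], [0, 0, -0.884, 0.189, 0.036, 0, -0.2], [0, 0, -0.884, 0.189, 0.036, 0, -0.2], [0, 0, -0.884, 0.189, 0.036, 0, -0.2], [0, 0, -0.884, 0.189, 0.036, 0, -0.2], [0, 0, -0.884, 0.189, 0.036, 0, -0.2], [0, 0, -0.884, 0.189, 0.036, 0, -0.2], [0, 0, -0.884, 0.189, 0.036, 0, -0.2], [0, 0, -0.884, 0.189, 0.036, 0, -0.2], [0, 0, -0.884, 0.189, 0.036, 0, -0.2], [0, 0, -0.884, 0.189, 0.036, 0, -0.2], [0, 0, -0.884, 0.189, 0.036, 0, -0.2], [0, 0, -0.884, 0.189, 0.036, 0, -0.2]],
])

```text
t: 9.7
tcp_pos: [0.5028, 0.0059, 0.3291]
ee_rot: [[-0.79, 0.613, -0.001], [0.613, 0.79, -0.0], [0.001, -0.001, -1.0]]
wrist_force: [-0.2, 0.4, 0.7]
grip_width: 0.0367
finger_force: 0.0
```

Emit:
drive_tool([
  [[0, 0, -0.884, 0.189, 0.036, 0, -0.2], [0, 0, -0.884, 0.189, 0.036, 0, -0.2], [0, 0, -0.884, 0.189, 0.036, 0, -0.2], [0, 0, -0.884, 0.189, 0.036, 0, -0.2], [0, 0, -0.884, 0.189, 0.036, 0, -0.2], [0, 0, -0.884, 0.189, 0.036, 0, -0.2], [0, 0, 0, 0, 0, 0, -0.2], [0, 0, 0, 0, 0, 0, -0.2], [0, 0, 0, 0, 0, 0, -0.2]],
])

```text
t: 10.45
tcp_pos: [0.4665, 0.0323, 0.3292]
ee_rot: [[-0.991, 0.136, -0.0], [0.136, 0.991, -0.0], [-0.0, -0.0, -1.0]]
wrist_force: [0.4, -0.1, 0.9]
grip_width: 0.037
finger_force: 0.0
```

```bash
python3 -c "
from h import *; report(2);nxt(2,0)
from workcell import bot; print(bot.get_obs()['joints'].round(2))"
```

```text
lever 2 t 10.45 z 0.3292 rad/lead mm [51.56  5.59] tool th -0.0 pad th -0.098 push N (rad,tan) [0.43 0.07] raw [ 0.42 -0.12  0.9 ] w 0.037
to 2 1 [0.0, 0.0, 0.0, -0.039, 0.01, 0.0] [0.46813014 0.03248492] z now 0.32923427179565024
[ 0.48  0.39 -0.84  1.99  0.37  0.92  0.88]
```

Emit:
drive_tool([
  [[0, 0, 0, -0.04, 0, 0.55, -0.2], [0, 0, 0, 0, 0, 0.55, -0.2], [0, 0, 0, 0, 0, 0, -0.2], [0, 0, 0.25, -0.004, 0.031, 0.005, -0.2], [0, 0, 0.25, -0.004, 0.031, 0.005, -0.2], [0, 0, 0.25, -0.004, 0.031, 0.005, -0.2], [0, 0, 0.25, -0.004, 0.031, 0.005, -0.2], [0, 0, 0.25, -0.004, 0.031, 0.005, -0.2], [0, 0, 0.25, -0.004, 0.031, 0.005, -0.2], [0, 0, 0.25, -0.004, 0.031, 0.005, -0.2], [0, 0, 0.25, -0.004, 0.031, 0.005, -0.2], [0, 0, 0.25, -0.004, 0.031, 0.005, -0.2], [0, 0, 0.25, -0.004, 0.031, 0.005, -0.2], [0, 0, 0.25, -0.004, 0.031, 0.005, -0.2], [0, 0, 0.25, -0.004, 0.031, 0.005, -0.2], [0, 0, 0.25, -0.004, 0.031, 0.005, -0.2], [0, 0, 0.25, -0.004, 0.031, 0.005, -0.2], [0, 0, 0.25, -0.004, 0.031, 0.005, -0.2], [0, 0, 0.25, -0.004, 0.031, 0.005, -0.2], [0, 0, 0.25, -0.004, 0.031, 0.005, -0.2]],
])

```text
t: 12.12
tcp_pos: [0.4775, 0.0503, 0.2826]
ee_rot: [[-0.846, 0.533, 0.001], [0.533, 0.846, -0.002], [-0.002, -0.001, -1.0]]
wrist_force: [0.5, -6.5, -1.2]
grip_width: 0.0374
finger_force: 2.6
```

```bash
python3 -c "
from h import *; report(2);nxt(4,0,back=-0.006)"
```

```text
lever 2 t 12.12 z 0.2826 rad/lead mm [49.59  4.94] tool th 0.426 pad th 0.311 push N (rad,tan) [3.89 5.28] raw [ 0.48 -6.55 -1.23] w 0.0374
to 4 7 [0.0, 0.0, -0.608, -0.785, -0.166, 0.0] [ 0.65986986 -0.07848492] z now 0.28259322555938193
```

Emit:
drive_tool([
  [[0, 0, 0, 0, -0.15, 0, -0.2], [0, 0, 0, 0, 0, -0.6, -0.2], [0, 0, 0, 0, 0, -0.6, -0.2], [0, 0, 0, 0, 0, 0, -0.2], [0, 0, -0.608, -0.785, -0.166, 0, -0.2], [0, 0, -0.608, -0.785, -0.166, 0, -0.2], [0, 0, -0.608, -0.785, -0.166, 0, -0.2], [0, 0, -0.608, -0.785, -0.166, 0, -0.2], [0, 0, -0.608, -0.785, -0.166, 0, -0.2], [0, 0, -0.608, -0.785, -0.166, 0, -0.2], [0, 0, -0.608, -0.785, -0.166, 0, -0.2], [0, 0, 0, 0, 0, 0, -0.2], [0, 0, 0, 0, 0, 0, -0.2], [0, 0, 0, 0, 0, 0, -0.2]],
])

```text
t: 13.28
tcp_pos: [0.6597, -0.0759, 0.3298]
ee_rot: [[-0.991, 0.132, -0.0], [0.132, 0.991, 0.001], [0.0, 0.001, -1.0]]
wrist_force: [-0.2, 0.8, 0.6]
grip_width: 0.0367
finger_force: 0.0
```

```bash
python3 -c "
from h import *; report(4);nxt(4,0)
from workcell import bot; print(bot.get_obs()['joints'].round(2))"
```

```text
lever 4 t 13.28 z 0.3298 rad/lead mm [49.46  3.68] tool th -0.004 pad th -0.138 push N (rad,tan) [0.3  0.76] raw [-0.2   0.79  0.58] w 0.0367
to 4 1 [0.0, 0.0, 0.042, -0.013, -0.063, 0.0] [ 0.65986986 -0.07848492] z now 0.3297851079664027
[ 0.47  0.67 -0.72  1.51  0.47  1.14  1.1 ]
```

Emit:
drive_tool([
  [[0, 0, 0, 0, -0.063, 0.55, -0.2], [0, 0, 0, 0, 0, 0.55, -0.2], [0, 0, 0, 0, 0, 0, -0.2], [0, 0, 0.25, 0.004, -0.031, 0.005, -0.2], [0, 0, 0.25, 0.004, -0.031, 0.005, -0.2], [0, 0, 0.25, 0.004, -0.031, 0.005, -0.2], [0, 0, 0.25, 0.004, -0.031, 0.005, -0.2], [0, 0, 0.25, 0.004, -0.031, 0.005, -0.2], [0, 0, 0.25, 0.004, -0.031, 0.005, -0.2], [0, 0, 0.25, 0.004, -0.031, 0.005, -0.2], [0, 0, 0.25, 0.004, -0.031, 0.005, -0.2], [0, 0, 0.25, 0.004, -0.031, 0.005, -0.2], [0, 0, 0.25, 0.004, -0.031, 0.005, -0.2], [0, 0, 0.25, 0.004, -0.031, 0.005, -0.2], [0, 0, 0.25, 0.004, -0.031, 0.005, -0.2], [0, 0, 0.25, 0.004, -0.031, 0.005, -0.2], [0, 0, 0.25, 0.004, -0.031, 0.005, -0.2], [0, 0, 0.25, 0.004, -0.031, 0.005, -0.2], [0, 0, 0.25, 0.004, -0.031, 0.005, -0.2], [0, 0, 0.25, 0.004, -0.031, 0.005, -0.2]],
])

```text
t: 14.95
tcp_pos: [0.6513, -0.0965, 0.2836]
ee_rot: [[-0.848, 0.53, 0.003], [0.53, 0.848, 0.002], [-0.002, 0.003, -1.0]]
wrist_force: [3.6, 4.2, 3.5]
grip_width: 0.0368
finger_force: 2.8
```

```bash
python3 - <<'E'
from h import *; report(4)
from workcell import bot; import cv2
ims=[]
for n,(r,c) in dict(scene=(155,240),side=(145,245)).items():
    i=bot.read_camera(n)["color"][r:r+100,c:c+105,::-1]; ims.append(cv2.resize(i,(400,380),interpolation=cv2.INTER_CUBIC))
cv2.imwrite("pics/crop2.png",np.hstack(ims))
nxt(1,0.3,off=0.004,back=0.006)
E
```

```text
lever 4 t 14.95 z 0.2836 rad/lead mm [50.33  4.88] tool th 0.422 pad th 0.312 push N (rad,tan) [-0.88  5.5 ] raw [3.65 4.19 3.51] w 0.0368
to 1 17 [0.0, 0.0, 0.852, 0.254, 0.048, 0.0] [0.63150089 0.06777339] z now 0.28357488094032207
```

View pics/crop2.png

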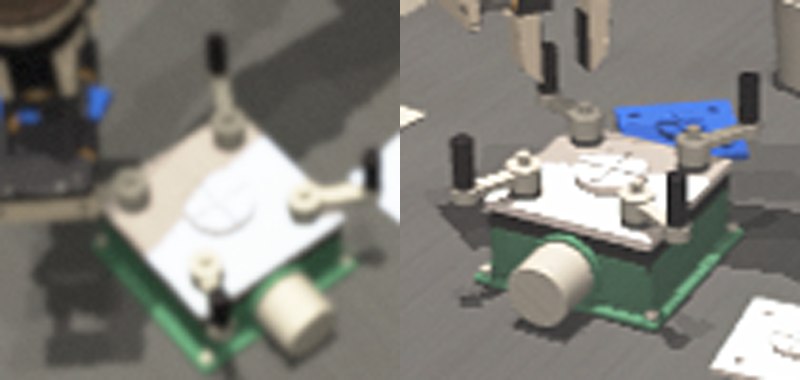

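The crop shows all four levers turned about equally, with the cover level. Now round two, starting with lever 1.

Emit:
drive_tool([
  [[0, 0, 0, 0, 0.15, 0, -0.2], [0, 0, 0, 0, 0, -0.6, -0.2], [0, 0, 0, 0, 0, -0.6, -0.2], [0, 0, 0.852, 0.254, 0.048, 0, -0.2], [0, 0, 0.852, 0.254, 0.048, 0, -0.2], [0, 0, 0.852, 0.254, 0.048, 0, -0.2], [0, 0, 0.852, 0.254, 0.048, 0, -0.2], [0, 0, 0.852, 0.254, 0.048, 0, -0.2], [0, 0, 0.852, 0.254, 0.048, 0, -0.2], [0, 0, 0.852, 0.254, 0.048, 0, -0.2], [0, 0, 0.852, 0.254, 0.048, 0, -0.2], [0, 0, 0.852, 0.254, 0.048, 0, -0.2], [0, 0, 0.852, 0.254, 0.048, 0, -0.2], [0, 0, 0.852, 0.254, 0.048, 0, -0.2], [0, 0, 0.852, 0.254, 0.048, 0, -0.2], [0, 0, 0.852, 0.254, 0.048, 0, -0.2], [0, 0, 0.852, 0.254, 0.048, 0, -0.2], [0, 0, 0.852, 0.254, 0.048, 0, -0.2], [0, 0, 0.852, 0.254, 0.048, 0, -0.2], [0, 0, 0.852, 0.254, 0.048, 0, -0.2]],
])

```text
t: 16.72
tcp_pos: [0.6301, 0.0667, 0.3302]
ee_rot: [[0.426, 0.905, -0.001], [0.905, -0.426, -0.001], [-0.001, -0.001, -1.0]]
wrist_force: [-0.2, -0.6, 0.1]
grip_width: 0.037
finger_force: 0.0
```

Emit:
drive_tool([
  [[0, 0, 0, 0, 0, 0, -0.2], [0, 0, 0, 0, 0, 0, -0.2], [0, 0, 0, 0, 0, 0, -0.2]],
])

```text
t: 16.97
tcp_pos: [0.6299, 0.0656, 0.3301]
ee_rot: [[0.419, 0.908, -0.001], [0.908, -0.419, -0.001], [-0.001, -0.0, -1.0]]
wrist_force: [-0.1, 0.2, -0.7]
grip_width: 0.037
finger_force: 0.0
```

```bash
python3 -c "
from h import *; report(1);nxt(1,0.3,off=0.007)"
```

```text
lever 1 t 16.97 z 0.3301 rad/lead mm [47.39  3.68] tool th 0.296 pad th 0.16 push N (rad,tan) [-0.15  0.15] raw [-0.07  0.2  -0.73] w 0.037
to 1 1 [0.0, 0.0, 0.039, 0.065, 0.088, 0.0] [0.63421973 0.06650536] z now 0.3301215371120219
```

Emit:
drive_tool([
  [[0, 0, 0, 0.065, 0.088, 0.62, -0.2], [0, 0, 0, 0, 0, 0.62, -0.2], [0, 0, 0, 0, 0, 0, -0.2], [0, 0, 0.2, -0.0033, 0.025, 0.004, -0.2], [0, 0, 0.2, -0.0033, 0.025, 0.004, -0.2], [0, 0, 0.2, -0.0033, 0.025, 0.004, -0.2], [0, 0, 0.2, -0.0033, 0.025, 0.004, -0.2], [0, 0, 0.2, -0.0033, 0.025, 0.004, -0.2], [0, 0, 0.2, -0.0033, 0.025, 0.004, -0.2], [0, 0, 0.2, -0.0033, 0.025, 0.004, -0.2]],
])

```text
t: 17.8
tcp_pos: [0.6396, 0.0633, 0.2806]
ee_rot: [[0.545, 0.839, -0.001], [0.839, -0.545, 0.0], [-0.001, -0.001, -1.0]]
wrist_force: [-5.5, 0.2, 2.7]
grip_width: 0.0372
finger_force: 2.6
```

```bash
python3 -c "
from h import *; report(1)"
```

```text
lever 1 t 17.8 z 0.2806 rad/lead mm [50.77  6.22] tool th 0.44 pad th 0.353 push N (rad,tan) [2.89 4.74] raw [-5.55  0.16  2.75] w 0.0372
```

Emit:
drive_tool([
  [[0, 0, 0.2, -0.0033, 0.025, 0.004, -0.2], [0, 0, 0.2, -0.0033, 0.025, 0.004, -0.2], [0, 0, 0.2, -0.0033, 0.025, 0.004, -0.2]],
])

```text
t: 18.05
tcp_pos: [0.6419, 0.0614, 0.2802]
ee_rot: [[0.594, 0.804, -0.001], [0.804, -0.594, 0.0], [-0.0, -0.001, -1.0]]
wrist_force: [-6.0, 0.6, 2.2]
grip_width: 0.0366
finger_force: 2.6
```

```bash
python3 -c "
from h import *; report(1)"
```

```text
lever 1 t 18.05 z 0.2802 rad/lead mm [50.87  6.11] tool th 0.5 pad th 0.416 push N (rad,tan) [3.06 5.2 ] raw [-6.    0.63  2.22] w 0.0366
```

Emit:
drive_tool([
  [[0, 0, 0.2, -0.0033, 0.025, 0.004, -0.2], [0, 0, 0.2, -0.0033, 0.025, 0.004, -0.2], [0, 0, 0.2, -0.0033, 0.025, 0.004, -0.2]],
])

```text
t: 18.3
tcp_pos: [0.644, 0.0594, 0.2797]
ee_rot: [[0.641, 0.767, -0.001], [0.767, -0.641, 0.0], [-0.0, -0.001, -1.0]]
wrist_force: [-5.4, 1.3, 2.4]
grip_width: 0.0368
finger_force: 2.7
```

```bash
python3 -c "
from h import *; report(1)"
```

```text
lever 1 t 18.3 z 0.2797 rad/lead mm [50.94  5.98] tool th 0.559 pad th 0.471 push N (rad,tan) [2.44 5.01] raw [-5.41  1.34  2.41] w 0.0368
```

Emit:
drive_tool([
  [[0, 0, 0.2, -0.0033, 0.025, 0.004, -0.2], [0, 0, 0.2, -0.0033, 0.025, 0.004, -0.2], [0, 0, 0.2, -0.0033, 0.025, 0.004, -0.2]],
])

```text
t: 18.55
tcp_pos: [0.646, 0.0572, 0.2793]
ee_rot: [[0.686, 0.728, -0.001], [0.728, -0.686, 0.0], [-0.0, -0.001, -1.0]]
wrist_force: [-5.6, 1.6, 2.8]
grip_width: 0.037
finger_force: 2.7
```

```bash
python3 -c "
from h import *; report(1)"
```

```text
lever 1 t 18.55 z 0.2793 rad/lead mm [50.97  5.86] tool th 0.619 pad th 0.526 push N (rad,tan) [2.7  5.22] raw [-5.65  1.61  2.76] w 0.037
```

Emit:
drive_tool([
  [[0, 0, 0.2, -0.0033, 0.025, 0.004, -0.2], [0, 0, 0.2, -0.0033, 0.025, 0.004, -0.2], [0, 0, 0.2, -0.0033, 0.025, 0.004, -0.2]],
])

```text
t: 18.8
tcp_pos: [0.6478, 0.055, 0.2788]
ee_rot: [[0.728, 0.685, -0.001], [0.685, -0.728, 0.001], [-0.0, -0.001, -1.0]]
wrist_force: [-6.0, 2.3, 2.6]
grip_width: 0.0369
finger_force: 2.7
```

```bash
python3 -c "
from h import *; report(1);nxt(3,0.3,off=0.007,back=-0.006)"
```

```text
lever 1 t 18.8 z 0.2788 rad/lead mm [51.04  5.73] tool th 0.679 pad th 0.585 push N (rad,tan) [2.77 5.8 ] raw [-5.99  2.32  2.6 ] w 0.0369
to 3 7 [0.0, 0.0, -0.542, -0.818, -0.053, 0.0] [ 0.49378027 -0.11250536] z now 0.2787803047492318
```

Emit:
drive_tool([
  [[0, 0, 0, 0, -0.15, 0, -0.2], [0, 0, 0, 0, 0, -0.6, -0.2], [0, 0, 0, 0, 0, -0.6, -0.2], [0, 0, 0, 0, 0, 0, -0.2], [0, 0, -0.542, -0.818, -0.053, 0, -0.2], [0, 0, -0.542, -0.818, -0.053, 0, -0.2], [0, 0, -0.542, -0.818, -0.053, 0, -0.2], [0, 0, -0.542, -0.818, -0.053, 0, -0.2], [0, 0, -0.542, -0.818, -0.053, 0, -0.2], [0, 0, -0.542, -0.818, -0.053, 0, -0.2], [0, 0, -0.542, -0.818, -0.053, 0, -0.2], [0, 0, 0, 0, 0, 0, -0.2], [0, 0, 0, 0, 0, 0, -0.2], [0, 0, 0, 0, 0, 0, -0.2], [0, 0, 0, 0, 0, 0.6, -0.2], [0, 0, 0, 0, 0, 0.6, -0.2], [0, 0, 0, 0, 0, 0, -0.2], [0, 0, 0, 0, 0, 0, -0.2]],
])

```text
t: 20.3
tcp_pos: [0.4948, -0.112, 0.2774]
ee_rot: [[0.42, 0.908, -0.002], [0.908, -0.42, 0.001], [0.0, -0.002, -1.0]]
wrist_force: [0.2, 0.2, -0.2]
grip_width: 0.0367
finger_force: 0.0
```

```bash
python3 -c "
from h import *; report(3)"
```

```text
lever 3 t 20.3 z 0.2774 rad/lead mm [49.07  6.44] tool th 0.297 pad th 0.218 push N (rad,tan) [0.28 0.06] raw [ 0.17  0.23 -0.24] w 0.0367
```

Emit:
drive_tool([
  [[0, 0, 0.25, 0.004, -0.031, 0.003, -0.2], [0, 0, 0.25, 0.004, -0.031, 0.003, -0.2], [0, 0, 0.25, 0.004, -0.031, 0.003, -0.2], [0, 0, 0.25, 0.004, -0.031, 0.003, -0.2], [0, 0, 0.25, 0.004, -0.031, 0.003, -0.2], [0, 0, 0.25, 0.004, -0.031, 0.003, -0.2], [0, 0, 0.25, 0.004, -0.031, 0.003, -0.2], [0, 0, 0.25, 0.004, -0.031, 0.003, -0.2], [0, 0, 0.25, 0.004, -0.031, 0.003, -0.2], [0, 0, 0.25, 0.004, -0.031, 0.003, -0.2], [0, 0, 0.25, 0.004, -0.031, 0.003, -0.2], [0, 0, 0.25, 0.004, -0.031, 0.003, -0.2], [0, 0, 0.25, 0.004, -0.031, 0.003, -0.2], [0, 0, 0.25, 0.004, -0.031, 0.003, -0.2], [0, 0, 0.25, 0.004, -0.031, 0.003, -0.2]],
])

```text
t: 21.55
tcp_pos: [0.4821, -0.1012, 0.2768]
ee_rot: [[0.726, 0.687, 0.005], [0.687, -0.726, -0.001], [0.003, 0.004, -1.0]]
wrist_force: [5.5, -2.2, -2.3]
grip_width: 0.0365
finger_force: 3.3
```

```bash
python3 -c "
from h import *; report(3); nxt(2,.3,off=.007,back=.006)"
```

```text
lever 3 t 21.55 z 0.2768 rad/lead mm [49.78  4.3 ] tool th 0.677 pad th 0.558 push N (rad,tan) [2.54 5.36] raw [ 5.54 -2.15 -2.35] w 0.0365
to 2 22 [0.0, 0.0, -0.885, 0.205, 0.008, 0.0] [0.47449464 0.04721973] z now 0.2768562955680206
```

Emit:
drive_tool([
  [[0, 0, 0, 0, 0.15, 0, -0.2], [0, 0, 0, 0, 0, -0.6, -0.2], [0, 0, 0, 0, 0, -0.6, -0.2], [0, 0, -0.885, 0.205, 0.008, 0, -0.2], [0, 0, -0.885, 0.205, 0.008, 0, -0.2], [0, 0, -0.885, 0.205, 0.008, 0, -0.2], [0, 0, -0.885, 0.205, 0.008, 0, -0.2], [0, 0, -0.885, 0.205, 0.008, 0, -0.2], [0, 0, -0.885, 0.205, 0.008, 0, -0.2], [0, 0, -0.885, 0.205, 0.008, 0, -0.2], [0, 0, -0.885, 0.205, 0.008, 0, -0.2], [0, 0, -0.885, 0.205, 0.008, 0, -0.2], [0, 0, -0.885, 0.205, 0.008, 0, -0.2], [0, 0, -0.885, 0.205, 0.008, 0, -0.2], [0, 0, -0.885, 0.205, 0.008, 0, -0.2], [0, 0, -0.885, 0.205, 0.008, 0, -0.2], [0, 0, -0.885, 0.205, 0.008, 0, -0.2], [0, 0, -0.885, 0.205, 0.008, 0, -0.2], [0, 0, -0.885, 0.205, 0.008, 0, -0.2], [0, 0, -0.885, 0.205, 0.008, 0, -0.2]],
])

```text
t: 23.22
tcp_pos: [0.5024, 0.0204, 0.3239]
ee_rot: [[-0.643, 0.766, -0.001], [0.766, 0.643, -0.0], [0.0, -0.001, -1.0]]
wrist_force: [-0.2, -0.3, 0.5]
grip_width: 0.037
finger_force: 0.0
```

Emit:
drive_tool([
  [[0, 0, -0.885, 0.205, 0.008, 0, -0.2], [0, 0, -0.885, 0.205, 0.008, 0, -0.2], [0, 0, -0.885, 0.205, 0.008, 0, -0.2], [0, 0, -0.885, 0.205, 0.008, 0, -0.2], [0, 0, -0.885, 0.205, 0.008, 0, -0.2], [0, 0, 0, 0, 0, 0, -0.2], [0, 0, 0, 0, 0, 0, -0.2], [0, 0, 0, 0, 0, 0, -0.2]],
])

```text
t: 23.88
tcp_pos: [0.4729, 0.0472, 0.324]
ee_rot: [[-0.906, 0.424, 0.0], [0.424, 0.906, -0.0], [-0.0, -0.0, -1.0]]
wrist_force: [-0.5, -0.2, 1.1]
grip_width: 0.0367
finger_force: 0.0
```

```bash
python3 -c "
from h import *; report(2); nxt(2,.3,off=.007)"
```

```text
lever 2 t 23.88 z 0.324 rad/lead mm [51.42  6.27] tool th 0.301 pad th 0.22 push N (rad,tan) [-0.35  0.39] raw [-0.48 -0.2   1.09] w 0.0367
to 2 1 [0.0, 0.0, -0.013, -0.035, 0.017, 0.0] [0.47449464 0.04721973] z now 0.32401683692531336
```

Emit:
drive_tool([
  [[0, 0, 0, -0.03, 0, 0.56, -0.2], [0, 0, 0, 0, 0, 0.56, -0.2], [0, 0, 0, 0, 0, 0, -0.2], [0, 0, 0.25, -0.004, 0.031, 0.003, -0.2], [0, 0, 0.25, -0.004, 0.031, 0.003, -0.2], [0, 0, 0.25, -0.004, 0.031, 0.003, -0.2], [0, 0, 0.25, -0.004, 0.031, 0.003, -0.2], [0, 0, 0.25, -0.004, 0.031, 0.003, -0.2], [0, 0, 0.25, -0.004, 0.031, 0.003, -0.2], [0, 0, 0.25, -0.004, 0.031, 0.003, -0.2], [0, 0, 0.25, -0.004, 0.031, 0.003, -0.2], [0, 0, 0.25, -0.004, 0.031, 0.003, -0.2], [0, 0, 0.25, -0.004, 0.031, 0.003, -0.2], [0, 0, 0.25, -0.004, 0.031, 0.003, -0.2], [0, 0, 0.25, -0.004, 0.031, 0.003, -0.2], [0, 0, 0.25, -0.004, 0.031, 0.003, -0.2], [0, 0, 0.25, -0.004, 0.031, 0.003, -0.2], [0, 0, 0.25, -0.004, 0.031, 0.003, -0.2]],
])

```text
t: 25.38
tcp_pos: [0.4861, 0.0599, 0.2777]
ee_rot: [[-0.687, 0.726, -0.001], [0.726, 0.687, -0.002], [-0.001, -0.002, -1.0]]
wrist_force: [-0.9, -6.8, 0.2]
grip_width: 0.0369
finger_force: 2.6
```

```bash
python3 -c "
from h import *; report(2);nxt(4,0.3,off=.007,back=-0.006)"
```

```text
lever 2 t 25.38 z 0.2777 rad/lead mm [50.31  5.21] tool th 0.677 pad th 0.572 push N (rad,tan) [4.31 5.31] raw [-0.89 -6.78  0.15] w 0.0369
to 4 7 [0.0, 0.0, -0.538, -0.815, -0.051, 0.0] [ 0.65350536 -0.09321973] z now 0.2776859148800225
```

Emit:
drive_tool([
  [[0, 0, 0, 0, -0.15, 0, -0.2], [0, 0, 0, 0, 0, -0.6, -0.2], [0, 0, 0, 0, 0, -0.6, -0.2], [0, 0, 0, 0, 0, 0, -0.2], [0, 0, -0.538, -0.815, -0.051, 0, -0.2], [0, 0, -0.538, -0.815, -0.051, 0, -0.2], [0, 0, -0.538, -0.815, -0.051, 0, -0.2], [0, 0, -0.538, -0.815, -0.051, 0, -0.2], [0, 0, -0.538, -0.815, -0.051, 0, -0.2], [0, 0, -0.538, -0.815, -0.051, 0, -0.2], [0, 0, -0.538, -0.815, -0.051, 0, -0.2], [0, 0, 0, 0, 0, 0, -0.2], [0, 0, 0, 0, 0, 0, -0.2], [0, 0, 0, 0, 0, 0, -0.2], [0, 0, 0, 0, 0, 0.58, -0.2], [0, 0, 0, 0, 0, 0.58, -0.2], [0, 0, 0, 0, 0, 0, -0.2], [0, 0, 0, 0, 0, 0, -0.2]],
])

```text
t: 26.88
tcp_pos: [0.6532, -0.0904, 0.2786]
ee_rot: [[-0.908, 0.418, -0.002], [0.418, 0.908, 0.0], [0.002, -0.001, -1.0]]
wrist_force: [0.9, -0.6, 1.2]
grip_width: 0.0367
finger_force: 0.0
```

```bash
python3 -c "
from h import *; report(4)"
```

```text
lever 4 t 26.88 z 0.2786 rad/lead mm [48.52  4.85] tool th 0.295 pad th 0.185 push N (rad,tan) [-1.05 -0.15] raw [ 0.9  -0.57  1.2 ] w 0.0367
```

Emit:
drive_tool([
  [[0, 0, 0.25, -0.03, -0.031, 0.003, -0.2], [0, 0, 0.25, 0.004, -0.031, 0.003, -0.2], [0, 0, 0.25, 0.004, -0.031, 0.003, -0.2], [0, 0, 0.25, 0.004, -0.031, 0.003, -0.2], [0, 0, 0.25, 0.004, -0.031, 0.003, -0.2], [0, 0, 0.25, 0.004, -0.031, 0.003, -0.2], [0, 0, 0.25, 0.004, -0.031, 0.003, -0.2], [0, 0, 0.25, 0.004, -0.031, 0.003, -0.2], [0, 0, 0.25, 0.004, -0.031, 0.003, -0.2], [0, 0, 0.25, 0.004, -0.031, 0.003, -0.2], [0, 0, 0.25, 0.004, -0.031, 0.003, -0.2], [0, 0, 0.25, 0.004, -0.031, 0.003, -0.2], [0, 0, 0.25, 0.004, -0.031, 0.003, -0.2], [0, 0, 0.25, 0.004, -0.031, 0.003, -0.2], [0, 0, 0.25, 0.004, -0.031, 0.003, -0.2], [0, 0, 0.25, 0.004, -0.031, 0.003, -0.2]],
])

```text
t: 28.22
tcp_pos: [0.643, -0.1053, 0.2778]
ee_rot: [[-0.672, 0.741, 0.004], [0.741, 0.672, 0.002], [-0.001, 0.004, -1.0]]
wrist_force: [5.1, 4.3, -0.2]
grip_width: 0.0368
finger_force: 3.3
```

```bash
python3 -c "
from h import *; report(4); nxt(1,.57,off=.007,back=.006)"
```

```text
lever 4 t 28.22 z 0.2778 rad/lead mm [50.73  3.02] tool th 0.698 pad th 0.55 push N (rad,tan) [-0.22  6.65] raw [ 5.07  4.31 -0.22] w 0.0368
to 1 17 [0.0, 0.0, 0.849, 0.255, 0.01, 0.0] [0.64452171 0.05764166] z now 0.2778434117044577
```

Emit:
drive_tool([
  [[0, 0, 0, 0, 0.15, 0, -0.2], [0, 0, 0, 0, 0, -0.6, -0.2], [0, 0, 0, 0, 0, -0.6, -0.2], [0, 0, 0.849, 0.255, 0.01, 0, -0.2], [0, 0, 0.849, 0.255, 0.01, 0, -0.2], [0, 0, 0.849, 0.255, 0.01, 0, -0.2], [0, 0, 0.849, 0.255, 0.01, 0, -0.2], [0, 0, 0.849, 0.255, 0.01, 0, -0.2], [0, 0, 0.849, 0.255, 0.01, 0, -0.2], [0, 0, 0.849, 0.255, 0.01, 0, -0.2], [0, 0, 0.849, 0.255, 0.01, 0, -0.2], [0, 0, 0.849, 0.255, 0.01, 0, -0.2], [0, 0, 0.849, 0.255, 0.01, 0, -0.2], [0, 0, 0.849, 0.255, 0.01, 0, -0.2], [0, 0, 0.849, 0.255, 0.01, 0, -0.2], [0, 0, 0.849, 0.255, 0.01, 0, -0.2], [0, 0, 0.849, 0.255, 0.01, 0, -0.2], [0, 0, 0.849, 0.255, 0.01, 0, -0.2], [0, 0, 0.849, 0.255, 0.01, 0, -0.2], [0, 0, 0.849, 0.255, 0.01, 0, -0.2]],
])

```text
t: 29.88
tcp_pos: [0.6432, 0.057, 0.3249]
ee_rot: [[0.651, 0.759, -0.001], [0.759, -0.651, -0.001], [-0.001, -0.0, -1.0]]
wrist_force: [0.2, -0.2, -0.4]
grip_width: 0.0371
finger_force: 0.0
```

Emit:
drive_tool([
  [[0, 0, 0, 0, 0, 0, -0.2], [0, 0, 0, 0.06, 0.06, 0, -0.2], [0, 0, 0, 0, 0, 0, -0.2], [0, 0, 0, 0, 0, 0.6, -0.2], [0, 0, 0, 0, 0, 0.6, -0.2], [0, 0, 0, 0, 0, 0, -0.2], [0, 0, 0, 0, 0, 0, -0.2]],
])

```text
t: 30.47
tcp_pos: [0.6459, 0.0556, 0.2761]
ee_rot: [[0.648, 0.762, -0.003], [0.762, -0.648, -0.001], [-0.003, -0.002, -1.0]]
wrist_force: [-0.2, -0.2, -0.1]
grip_width: 0.0365
finger_force: 0.0
```

```bash
python3 -c "
from h import *; report(1)"
```

```text
lever 1 t 30.47 z 0.2761 rad/lead mm [49.34  9.44] tool th 0.568 pad th 0.552 push N (rad,tan) [ 0.28 -0.01] raw [-0.17 -0.22 -0.12] w 0.0365
```

Emit:
drive_tool([
  [[0, 0, 0.2, -0.005, 0.025, 0.003, -0.2], [0, 0, 0.2, -0.005, 0.025, 0.003, -0.2], [0, 0, 0.2, -0.005, 0.025, 0.003, -0.2], [0, 0, 0.2, -0.005, 0.025, 0.003, -0.2], [0, 0, 0.2, -0.005, 0.025, 0.003, -0.2]],
])

```text
t: 30.88
tcp_pos: [0.6489, 0.0531, 0.2772]
ee_rot: [[0.722, 0.692, -0.001], [0.692, -0.722, 0.001], [-0.001, -0.001, -1.0]]
wrist_force: [-6.1, 2.2, 2.1]
grip_width: 0.0368
finger_force: 2.8
```

```bash
python3 -c "
from h import *; report(1)"
```

```text
lever 1 t 30.88 z 0.2772 rad/lead mm [50.52  8.27] tool th 0.67 pad th 0.627 push N (rad,tan) [2.82 5.81] raw [-6.06  2.24  2.08] w 0.0368
```

Emit:
drive_tool([
  [[0, 0, 0.2, -0.005, 0.025, 0.004, -0.2], [0, 0, 0.2, -0.005, 0.025, 0.004, -0.2]],
])

```text
t: 31.05
tcp_pos: [0.65, 0.0516, 0.2769]
ee_rot: [[0.749, 0.663, -0.001], [0.663, -0.749, 0.001], [-0.001, -0.001, -1.0]]
wrist_force: [-5.9, 2.6, 2.2]
grip_width: 0.0367
finger_force: 2.9
```

```bash
python3 -c "
from h import *; report(1)"
```

```text
lever 1 t 31.05 z 0.2769 rad/lead mm [50.54  8.15] tool th 0.71 pad th 0.666 push N (rad,tan) [2.71 5.86] raw [-5.91  2.59  2.19] w 0.0367
```

Emit:
drive_tool([
  [[0, 0, 0.2, -0.005, 0.025, 0.004, -0.2], [0, 0, 0.2, -0.005, 0.025, 0.004, -0.2]],
])

```text
t: 31.22
tcp_pos: [0.651, 0.0499, 0.2766]
ee_rot: [[0.775, 0.632, -0.001], [0.632, -0.775, 0.001], [-0.0, -0.002, -1.0]]
wrist_force: [-5.8, 2.6, 2.9]
grip_width: 0.0369
finger_force: 2.9
```

```bash
python3 -c "
from h import *; report(1)"
```

```text
lever 1 t 31.22 z 0.2766 rad/lead mm [50.57  8.09] tool th 0.75 pad th 0.702 push N (rad,tan) [2.84 5.68] raw [-5.79  2.6   2.89] w 0.0369
```

Emit:
drive_tool([
  [[0, 0, 0.2, -0.005, 0.025, 0.004, -0.2], [0, 0, 0.2, -0.005, 0.025, 0.004, -0.2]],
])

```text
t: 31.38
tcp_pos: [0.652, 0.0482, 0.2764]
ee_rot: [[0.799, 0.601, -0.001], [0.601, -0.799, 0.001], [-0.0, -0.002, -1.0]]
wrist_force: [-6.0, 3.3, 2.6]
grip_width: 0.0369
finger_force: 2.9
```

```bash
python3 -c "
from h import *; report(1)"
```

```text
lever 1 t 31.38 z 0.2764 rad/lead mm [50.59  7.99] tool th 0.79 pad th 0.741 push N (rad,tan) [2.8  6.22] raw [-5.97  3.29  2.64] w 0.0369
```

Emit:
drive_tool([
  [[0, 0, 0.2, -0.005, 0.025, 0.004, -0.2], [0, 0, 0.2, -0.005, 0.025, 0.004, -0.2]],
])

```text
t: 31.55
tcp_pos: [0.6529, 0.0465, 0.276]
ee_rot: [[0.823, 0.569, -0.001], [0.569, -0.823, 0.001], [-0.0, -0.002, -1.0]]
wrist_force: [-5.8, 3.9, 2.8]
grip_width: 0.0372
finger_force: 3.0
```

```bash
python3 -c "
from h import *; report(1)"
```

```text
lever 1 t 31.55 z 0.276 rad/lead mm [50.62  7.86] tool th 0.829 pad th 0.775 push N (rad,tan) [2.52 6.49] raw [-5.76  3.91  2.82] w 0.0372
```

Emit:
drive_tool([
  [[0, 0, 0.2, -0.005, 0.025, 0.004, -0.2], [0, 0, 0.2, -0.005, 0.025, 0.004, -0.2]],
])

```text
t: 31.72
tcp_pos: [0.6536, 0.0448, 0.2758]
ee_rot: [[0.845, 0.535, -0.001], [0.535, -0.845, 0.002], [-0.0, -0.002, -1.0]]
wrist_force: [-6.1, 3.8, 3.8]
grip_width: 0.0367
finger_force: 3.3
```

```bash
python3 -c "
from h import *; report(1)"
```

```text
lever 1 t 31.72 z 0.2758 rad/lead mm [50.65  7.7 ] tool th 0.869 pad th 0.817 push N (rad,tan) [3.07 6.48] raw [-6.07  3.82  3.78] w 0.0367
```

Emit:
drive_tool([
  [[0, 0, 0.15, -0.004, 0.019, 0.003, -0.2], [0, 0, 0.15, -0.004, 0.019, 0.003, -0.2]],
])

```text
t: 31.88
tcp_pos: [0.6542, 0.0435, 0.2756]
ee_rot: [[0.86, 0.51, -0.001], [0.51, -0.86, 0.002], [0.0, -0.002, -1.0]]
wrist_force: [-5.9, 4.6, 2.7]
grip_width: 0.0364
finger_force: 3.5
```

```bash
python3 -c "
from h import *; report(1)"
```

```text
lever 1 t 31.88 z 0.2756 rad/lead mm [50.68  7.55] tool th 0.899 pad th 0.846 push N (rad,tan) [2.68 6.98] raw [-5.87  4.63  2.72] w 0.0364
```

Emit:
drive_tool([
  [[0, 0, 0.15, -0.004, 0.019, 0.003, -0.2], [0, 0, 0.15, -0.004, 0.019, 0.003, -0.2]],
])

```text
t: 32.05
tcp_pos: [0.6546, 0.0423, 0.2754]
ee_rot: [[0.875, 0.484, -0.001], [0.484, -0.875, 0.002], [0.0, -0.002, -1.0]]
wrist_force: [-6.0, 5.1, 4.4]
grip_width: 0.0368
finger_force: 3.8
```

```bash
python3 -c "
from h import *; report(1);nxt(3,.55,off=.008,back=-.006)"
```

```text
lever 1 t 32.05 z 0.2754 rad/lead mm [50.7   7.31] tool th 0.929 pad th 0.867 push N (rad,tan) [2.8  7.35] raw [-6.01  5.06  4.42] w 0.0368
to 3 7 [0.0, 0.0, -0.541, -0.812, 0.052, 0.0] [ 0.4833821  -0.10375675] z now 0.27546305268057897
```

Emit:
drive_tool([
  [[0, 0, 0, 0, -0.15, 0, -0.2], [0, 0, 0, 0, 0, -0.6, -0.2], [0, 0, 0, 0, 0, -0.6, -0.2], [0, 0, 0, 0, 0, 0, -0.2], [0, 0, -0.541, -0.812, 0.052, 0, -0.2], [0, 0, -0.541, -0.812, 0.052, 0, -0.2], [0, 0, -0.541, -0.812, 0.052, 0, -0.2], [0, 0, -0.541, -0.812, 0.052, 0, -0.2], [0, 0, -0.541, -0.812, 0.052, 0, -0.2], [0, 0, -0.541, -0.812, 0.052, 0, -0.2], [0, 0, -0.541, -0.812, 0.052, 0, -0.2], [0, 0, 0, 0, 0, 0, -0.2], [0, 0, 0, 0, 0, 0, -0.2], [0, 0, 0, 0, 0, 0, -0.2], [0, 0, 0, 0, 0, 0.58, -0.2], [0, 0, 0, 0, 0, 0.58, -0.2], [0, 0, 0, 0, 0, 0, -0.2], [0, 0, 0, 0, 0, 0, -0.2]],
])

```text
t: 33.55
tcp_pos: [0.4844, -0.1044, 0.2755]
ee_rot: [[0.632, 0.775, -0.002], [0.775, -0.632, 0.001], [-0.001, -0.002, -1.0]]
wrist_force: [0.2, -0.5, 0.2]
grip_width: 0.0365
finger_force: 0.0
```

```bash
python3 -c "
from h import *; report(3)"
```

```text
lever 3 t 33.55 z 0.2755 rad/lead mm [49.86  6.93] tool th 0.548 pad th 0.482 push N (rad,tan) [-0.32  0.47] raw [ 0.16 -0.55  0.22] w 0.0365
```

Emit:
drive_tool([
  [[0, 0, 0.25, 0.004, -0.031, 0.003, -0.2], [0, 0, 0.25, 0.004, -0.031, 0.003, -0.2], [0, 0, 0.25, 0.004, -0.031, 0.003, -0.2], [0, 0, 0.25, 0.004, -0.031, 0.003, -0.2], [0, 0, 0.25, 0.004, -0.031, 0.003, -0.2], [0, 0, 0.25, 0.004, -0.031, 0.003, -0.2], [0, 0, 0.25, 0.004, -0.031, 0.003, -0.2], [0, 0, 0.25, 0.004, -0.031, 0.003, -0.2], [0, 0, 0.25, 0.004, -0.031, 0.003, -0.2], [0, 0, 0.25, 0.004, -0.031, 0.003, -0.2], [0, 0, 0.25, 0.004, -0.031, 0.003, -0.2], [0, 0, 0.25, 0.004, -0.031, 0.003, -0.2], [0, 0, 0.2, 0.003, -0.025, 0.003, -0.2], [0, 0, 0.2, 0.003, -0.025, 0.003, -0.2]],
])

```text
t: 34.72
tcp_pos: [0.476, -0.0921, 0.2754]
ee_rot: [[0.857, 0.515, 0.005], [0.515, -0.857, -0.001], [0.004, 0.004, -1.0]]
wrist_force: [6.6, -4.0, -1.8]
grip_width: 0.0369
finger_force: 3.5
```

```bash
python3 -c "
from h import *; report(3)"
```

```text
lever 3 t 34.72 z 0.2754 rad/lead mm [50.15  4.5 ] tool th 0.893 pad th 0.774 push N (rad,tan) [3.64 6.82] raw [ 6.64 -3.97 -1.79] w 0.0369
```

Emit:
drive_tool([
  [[0, 0, 0.15, 0.002, -0.019, 0.003, -0.2], [0, 0, 0.15, 0.002, -0.019, 0.003, -0.2], [0, 0, 0.15, 0.002, -0.019, 0.003, -0.2]],
])

```text
t: 34.97
tcp_pos: [0.4752, -0.0903, 0.2751]
ee_rot: [[0.879, 0.476, 0.006], [0.477, -0.879, -0.002], [0.004, 0.004, -1.0]]
wrist_force: [7.7, -4.7, -1.8]
grip_width: 0.0366
finger_force: 3.9
```

```bash
python3 -c "
from h import *; report(3); nxt(2,.56,off=.008,back=.006)"
```

```text
lever 3 t 34.97 z 0.2751 rad/lead mm [50.11  4.23] tool th 0.938 pad th 0.817 push N (rad,tan) [4.48 7.81] raw [ 7.67 -4.73 -1.77] w 0.0366
to 2 22 [0.0, 0.0, -0.886, 0.204, -0.022, 0.0] [0.48362368 0.05795207] z now 0.275154720446043
```

Emit:
drive_tool([
  [[0, 0, 0, 0, 0.15, 0, -0.2], [0, 0, 0, 0, 0, -0.6, -0.2], [0, 0, 0, 0, 0, -0.6, -0.2], [0, 0, -0.886, 0.204, -0.022, 0, -0.2], [0, 0, -0.886, 0.204, -0.022, 0, -0.2], [0, 0, -0.886, 0.204, -0.022, 0, -0.2], [0, 0, -0.886, 0.204, -0.022, 0, -0.2], [0, 0, -0.886, 0.204, -0.022, 0, -0.2], [0, 0, -0.886, 0.204, -0.022, 0, -0.2], [0, 0, -0.886, 0.204, -0.022, 0, -0.2], [0, 0, -0.886, 0.204, -0.022, 0, -0.2], [0, 0, -0.886, 0.204, -0.022, 0, -0.2], [0, 0, -0.886, 0.204, -0.022, 0, -0.2], [0, 0, -0.886, 0.204, -0.022, 0, -0.2], [0, 0, -0.886, 0.204, -0.022, 0, -0.2], [0, 0, -0.886, 0.204, -0.022, 0, -0.2], [0, 0, -0.886, 0.204, -0.022, 0, -0.2], [0, 0, -0.886, 0.204, -0.022, 0, -0.2], [0, 0, -0.886, 0.204, -0.022, 0, -0.2], [0, 0, -0.886, 0.204, -0.022, 0, -0.2]],
])

```text
t: 36.63
tcp_pos: [0.508, 0.0282, 0.322]
ee_rot: [[-0.424, 0.905, -0.001], [0.905, 0.424, -0.0], [0.0, -0.001, -1.0]]
wrist_force: [-0.8, -0.4, -0.3]
grip_width: 0.037
finger_force: 0.0
```

Emit:
drive_tool([
  [[0, 0, -0.886, 0.204, -0.022, 0, -0.2], [0, 0, -0.886, 0.204, -0.022, 0, -0.2], [0, 0, -0.886, 0.204, -0.022, 0, -0.2], [0, 0, -0.886, 0.204, -0.022, 0, -0.2], [0, 0, -0.886, 0.204, -0.022, 0, -0.2], [0, 0, 0, 0, 0, 0, -0.2], [0, 0, 0, 0, 0, 0, -0.2], [0, 0, 0, -0.03, 0, 0.57, -0.2], [0, 0, 0, 0, 0, 0.57, -0.2], [0, 0, 0, 0, 0, 0, -0.2], [0, 0, 0, 0, 0, 0, -0.2]],
])

```text
t: 37.55
tcp_pos: [0.4823, 0.0574, 0.2759]
ee_rot: [[-0.768, 0.641, -0.003], [0.641, 0.768, -0.001], [0.002, -0.002, -1.0]]
wrist_force: [0.0, 0.6, 1.4]
grip_width: 0.0369
finger_force: 0.0
```

```bash
python3 -c "
from h import *; report(2)"
```

```text
lever 2 t 37.55 z 0.2759 rad/lead mm [50.66  6.72] tool th 0.559 pad th 0.484 push N (rad,tan) [-0.4  -0.48] raw [0.   0.63 1.37] w 0.0369
```

Emit:
drive_tool([
  [[0, 0, 0.25, -0.004, 0.031, 0.003, -0.2], [0, 0, 0.25, -0.004, 0.031, 0.003, -0.2], [0, 0, 0.25, -0.004, 0.031, 0.003, -0.2], [0, 0, 0.25, -0.004, 0.031, 0.003, -0.2], [0, 0, 0.25, -0.004, 0.031, 0.003, -0.2], [0, 0, 0.25, -0.004, 0.031, 0.003, -0.2], [0, 0, 0.25, -0.004, 0.031, 0.003, -0.2], [0, 0, 0.25, -0.004, 0.031, 0.003, -0.2], [0, 0, 0.25, -0.004, 0.031, 0.003, -0.2], [0, 0, 0.25, -0.004, 0.031, 0.003, -0.2], [0, 0, 0.25, -0.004, 0.031, 0.003, -0.2], [0, 0, 0.25, -0.004, 0.031, 0.003, -0.2], [0, 0, 0.2, -0.003, 0.025, 0.003, -0.2], [0, 0, 0.2, -0.003, 0.025, 0.003, -0.2]],
])

```text
t: 38.72
tcp_pos: [0.496, 0.0659, 0.2748]
ee_rot: [[-0.509, 0.861, -0.002], [0.861, 0.509, -0.002], [-0.001, -0.003, -1.0]]
wrist_force: [-2.7, -7.5, 3.8]
grip_width: 0.0366
finger_force: 3.3
```

```bash
python3 -c "
from h import *; report(2)"
```

```text
lever 2 t 38.72 z 0.2748 rad/lead mm [50.38  5.56] tool th 0.9 pad th 0.806 push N (rad,tan) [5.12 6.13] raw [-2.67 -7.52  3.78] w 0.0366
```

```bash
cat >> h.py <<'E'
_r=report
def report(i):
    _r(i)
    from workcell import bot
    o=bot.get_obs(); p,a=state(o); R=np.array(o["ee_rot"]); st=levers(H,arm=0)[i-1,:2]; sg=1 if i<3 else -1
    c=R[:2,:2].T@(p[:2]-st)*sg; e=-(c[1]-o["grip_width"]/2+0.008)/0.05; f=-(R.T@o["wrist_force"])*sg
    print("TRUE TANGENT",round(f[1]*np.cos(e)+f[0]*np.sin(e),2),"finger",o["finger_force"])
E
python3 -c "
from h import *; report(2)"
```

```text
lever 2 t 38.72 z 0.2748 rad/lead mm [50.38  5.56] tool th 0.9 pad th 0.806 push N (rad,tan) [5.12 6.13] raw [-2.67 -7.52  3.78] w 0.0366
TRUE TANGENT 6.59 finger 3.322925716638565
```

Emit:
drive_tool([
  [[0, 0, 0.15, -0.002, 0.019, 0.003, -0.2], [0, 0, 0.15, -0.002, 0.019, 0.003, -0.2]],
])

```text
t: 38.88
tcp_pos: [0.4972, 0.0665, 0.2745]
ee_rot: [[-0.483, 0.875, -0.002], [0.875, 0.483, -0.003], [-0.001, -0.003, -1.0]]
wrist_force: [-4.6, -7.8, 4.3]
grip_width: 0.0368
finger_force: 3.6
```

```bash
python3 -c "
from h import *; report(2)"
```

```text
lever 2 t 38.88 z 0.2745 rad/lead mm [50.45  5.39] tool th 0.93 pad th 0.83 push N (rad,tan) [4.62 7.85] raw [-4.63 -7.83  4.3 ] w 0.0368
TRUE TANGENT 8.27 finger 3.6032433807849884
```

```bash
python3 -c "
from h import *; nxt(4,.55,off=.009,back=-.006)"
```

```text
to 4 7 [0.0, 0.0, -0.543, -0.812, 0.056, 0.0] [ 0.644123   -0.10439143] z now 0.2745242974475482
```

Emit:
drive_tool([
  [[0, 0, 0, 0, -0.15, 0, -0.2], [0, 0, 0, 0, 0, -0.6, -0.2], [0, 0, 0, 0, 0, -0.6, -0.2], [0, 0, 0, 0, 0, 0, -0.2], [0, 0, -0.543, -0.812, 0.056, 0, -0.2], [0, 0, -0.543, -0.812, 0.056, 0, -0.2], [0, 0, -0.543, -0.812, 0.056, 0, -0.2], [0, 0, -0.543, -0.812, 0.056, 0, -0.2], [0, 0, -0.543, -0.812, 0.056, 0, -0.2], [0, 0, -0.543, -0.812, 0.056, 0, -0.2], [0, 0, -0.543, -0.812, 0.056, 0, -0.2], [0, 0, 0, 0, 0, 0, -0.2], [0, 0, 0, 0, 0, 0, -0.2], [0, 0, 0, -0.03, 0, 0, -0.2], [0, 0, 0, 0, 0, 0.58, -0.2], [0, 0, 0, 0, 0, 0.58, -0.2], [0, 0, 0, 0, 0, 0, -0.2], [0, 0, 0, 0, 0, 0, -0.2]],
])

```text
t: 40.38
tcp_pos: [0.6453, -0.102, 0.2756]
ee_rot: [[-0.777, 0.63, -0.002], [0.63, 0.777, 0.001], [0.002, -0.001, -1.0]]
wrist_force: [0.5, -0.8, 0.8]
grip_width: 0.0368
finger_force: 0.0
```

```bash
python3 -c "
from h import *; report(4)"
```

```text
lever 4 t 40.38 z 0.2756 rad/lead mm [49.36  6.6 ] tool th 0.545 pad th 0.469 push N (rad,tan) [-0.9  -0.29] raw [ 0.52 -0.8   0.78] w 0.0368
TRUE TANGENT -0.36 finger 0.0
```

Emit:
drive_tool([
  [[0, 0, 0.25, 0.004, -0.031, 0.003, -0.2], [0, 0, 0.25, 0.004, -0.031, 0.003, -0.2], [0, 0, 0.25, 0.004, -0.031, 0.003, -0.2], [0, 0, 0.25, 0.004, -0.031, 0.003, -0.2], [0, 0, 0.25, 0.004, -0.031, 0.003, -0.2], [0, 0, 0.25, 0.004, -0.031, 0.003, -0.2], [0, 0, 0.25, 0.004, -0.031, 0.003, -0.2], [0, 0, 0.25, 0.004, -0.031, 0.003, -0.2], [0, 0, 0.25, 0.004, -0.031, 0.003, -0.2], [0, 0, 0.25, 0.004, -0.031, 0.003, -0.2], [0, 0, 0.25, 0.004, -0.031, 0.003, -0.2], [0, 0, 0.25, 0.004, -0.031, 0.003, -0.2], [0, 0, 0.2, 0.003, -0.025, 0.003, -0.2], [0, 0, 0.2, 0.003, -0.025, 0.003, -0.2]],
])

```text
t: 41.55
tcp_pos: [0.6334, -0.1117, 0.2756]
ee_rot: [[-0.52, 0.854, 0.004], [0.854, 0.52, 0.001], [-0.001, 0.004, -1.0]]
wrist_force: [5.1, 3.2, 0.9]
grip_width: 0.0368
finger_force: 3.2
```

```bash
python3 -c "
from h import *; report(4)"
```

```text
lever 4 t 41.55 z 0.2756 rad/lead mm [50.82  4.83] tool th 0.888 pad th 0.776 push N (rad,tan) [0.09 6.01] raw [5.08 3.2  0.93] w 0.0368
TRUE TANGENT 5.98 finger 3.160684034228325
```

Emit:
drive_tool([
  [[0, 0, 0.15, 0.002, -0.019, 0.003, -0.2], [0, 0, 0.15, 0.002, -0.019, 0.003, -0.2], [0, 0, 0.15, 0.002, -0.019, 0.003, -0.2]],
])

```text
t: 41.8
tcp_pos: [0.6316, -0.1124, 0.2754]
ee_rot: [[-0.481, 0.877, 0.005], [0.877, 0.481, 0.001], [-0.001, 0.005, -1.0]]
wrist_force: [5.4, 3.7, 0.7]
grip_width: 0.0365
finger_force: 3.5
```

```bash
python3 -c "
from h import *; report(4)"
```

```text
lever 4 t 41.8 z 0.2754 rad/lead mm [50.76  4.56] tool th 0.932 pad th 0.818 push N (rad,tan) [0.66 6.48] raw [5.36 3.69 0.69] w 0.0365
TRUE TANGENT 6.51 finger 3.5266777127981186
```

Emit:
drive_tool([
  [[0, 0, 0.15, 0.002, -0.019, 0.003, -0.2], [0, 0, 0.15, 0.002, -0.019, 0.003, -0.2], [0, 0, 0.15, 0.002, -0.019, 0.003, -0.2]],
])

```text
t: 42.05
tcp_pos: [0.6297, -0.1131, 0.2752]
ee_rot: [[-0.441, 0.897, 0.006], [0.897, 0.441, 0.002], [-0.001, 0.006, -1.0]]
wrist_force: [6.7, 4.3, 1.1]
grip_width: 0.0368
finger_force: 4.0
```

```bash
python3 -c "
from h import *; report(4)"
```

```text
lever 4 t 42.05 z 0.2752 rad/lead mm [50.69  4.26] tool th 0.977 pad th 0.855 push N (rad,tan) [0.89 7.9 ] raw [6.69 4.29 1.08] w 0.0368
TRUE TANGENT 7.95 finger 3.952431231737137
```

Emit:
drive_tool([
  [[0, 0, 0.15, 0.002, -0.019, 0.003, -0.2], [0, 0, 0.15, 0.002, -0.019, 0.003, -0.2], [0, 0, 0.15, 0.002, -0.019, 0.003, -0.2]],
])

```text
t: 42.3
tcp_pos: [0.6278, -0.1137, 0.275]
ee_rot: [[-0.401, 0.916, 0.007], [0.916, 0.401, 0.002], [-0.001, 0.007, -1.0]]
wrist_force: [7.1, 5.3, 1.8]
grip_width: 0.0368
finger_force: 4.4
```

```bash
python3 -c "
from h import *; report(4)"
```

```text
lever 4 t 42.3 z 0.275 rad/lead mm [50.66  3.97] tool th 1.022 pad th 0.893 push N (rad,tan) [1.99 8.69] raw [7.15 5.3  1.82] w 0.0368
TRUE TANGENT 8.87 finger 4.403574764728546
```

Emit:
drive_tool([
  [[0, 0, 0.15, 0.003, -0.019, 0.003, -0.2], [0, 0, 0.15, 0.003, -0.019, 0.003, -0.2], [0, 0, 0.15, 0.003, -0.019, 0.003, -0.2], [0, 0, 0.15, 0.003, -0.019, 0.003, -0.2]],
])

```text
t: 42.63
tcp_pos: [0.6252, -0.1143, 0.2748]
ee_rot: [[-0.345, 0.938, 0.008], [0.939, 0.345, 0.002], [-0.001, 0.008, -1.0]]
wrist_force: [8.9, 4.8, 1.4]
grip_width: 0.0363
finger_force: 5.1
```

```bash
python3 -c "
from h import *; report(4)"
```

```text
lever 4 t 42.63 z 0.2748 rad/lead mm [50.46  3.56] tool th 1.082 pad th 0.95 push N (rad,tan) [1.48 9.99] raw [8.85 4.84 1.39] w 0.0363
TRUE TANGENT 10.1 finger 5.082170516252518
```

Emit:
drive_tool([
  [[0, 0, 0.15, 0.003, -0.019, 0.003, -0.2], [0, 0, 0.15, 0.003, -0.019, 0.003, -0.2], [0, 0, 0.15, 0.003, -0.019, 0.003, -0.2]],
])

```text
t: 42.88
tcp_pos: [0.6233, -0.1147, 0.2746]
ee_rot: [[-0.303, 0.953, 0.009], [0.953, 0.303, 0.002], [-0.001, 0.009, -1.0]]
wrist_force: [10.0, 5.0, 1.7]
grip_width: 0.0366
finger_force: 5.6
```

```bash
python3 -c "
from h import *; report(4); nxt(2,.81,off=.008,back=.006)"
```

```text
lever 4 t 42.88 z 0.2746 rad/lead mm [50.33  3.23] tool th 1.127 pad th 0.985 push N (rad,tan) [ 1.69 11.05] raw [10.01  4.95  1.65] w 0.0366
TRUE TANGENT 11.18 finger 5.600906610488892
to 2 7 [0.0, 0.0, -0.453, 0.784, -0.163, 0.0] [0.49410996 0.0649845 ] z now 0.2746903888574444
```

Emit:
drive_tool([
  [[0, 0, 0, 0, 0.15, 0, -0.2], [0, 0, 0, 0, 0, -0.6, -0.2], [0, 0, 0, 0, 0, -0.6, -0.2], [0, 0, 0, 0, 0, 0, -0.2], [0, 0, -0.453, 0.784, -0.163, 0, -0.2], [0, 0, -0.453, 0.784, -0.163, 0, -0.2], [0, 0, -0.453, 0.784, -0.163, 0, -0.2], [0, 0, -0.453, 0.784, -0.163, 0, -0.2], [0, 0, -0.453, 0.784, -0.163, 0, -0.2], [0, 0, -0.453, 0.784, -0.163, 0, -0.2], [0, 0, -0.453, 0.784, -0.163, 0, -0.2], [0, 0, 0, 0, 0, 0, -0.2], [0, 0, 0, 0, 0, 0, -0.2], [0, 0, 0, 0, 0, 0, -0.2], [0, 0, 0, 0, 0, 0.57, -0.2], [0, 0, 0, 0, 0, 0.57, -0.2], [0, 0, 0, 0, 0, 0, -0.2], [0, 0, 0, 0, 0, 0, -0.2]],
])

```text
t: 44.38
tcp_pos: [0.4916, 0.0622, 0.2741]
ee_rot: [[-0.584, 0.812, -0.003], [0.812, 0.584, -0.001], [0.001, -0.002, -1.0]]
wrist_force: [0.6, 0.2, 0.5]
grip_width: 0.0366
finger_force: 0.0
```

Emit:
drive_tool([
  [[0, 0, 0.15, -0.003, 0.019, 0.003, -0.2], [0, 0, 0.15, -0.003, 0.019, 0.003, -0.2], [0, 0, 0.15, -0.003, 0.019, 0.003, -0.2], [0, 0, 0.15, -0.003, 0.019, 0.003, -0.2], [0, 0, 0.15, -0.003, 0.019, 0.003, -0.2], [0, 0, 0.15, -0.003, 0.019, 0.003, -0.2], [0, 0, 0.15, -0.003, 0.019, 0.003, -0.2], [0, 0, 0.15, -0.003, 0.019, 0.003, -0.2], [0, 0, 0.15, -0.003, 0.019, 0.003, -0.2], [0, 0, 0.15, -0.003, 0.019, 0.003, -0.2], [0, 0, 0.15, -0.003, 0.019, 0.003, -0.2], [0, 0, 0.15, -0.003, 0.019, 0.003, -0.2]],
])

```text
t: 45.38
tcp_pos: [0.4986, 0.066, 0.2729]
ee_rot: [[-0.429, 0.903, -0.004], [0.903, 0.429, -0.002], [-0.0, -0.004, -1.0]]
wrist_force: [-7.8, -3.7, 5.6]
grip_width: 0.0368
finger_force: 4.2
```

```bash
python3 -c "
from h import *; report(2)"
```

```text
lever 2 t 45.38 z 0.2729 rad/lead mm [49.56  3.38] tool th 0.991 pad th 0.851 push N (rad,tan) [-0.01  8.62] raw [-7.77 -3.67  5.64] w 0.0368
TRUE TANGENT 8.53 finger 4.2053161561489105
```

Emit:
drive_tool([
  [[0, 0, 0.15, -0.002, 0.019, 0.003, -0.2], [0, 0, 0.15, -0.002, 0.019, 0.003, -0.2], [0, 0, 0.15, -0.002, 0.019, 0.003, -0.2], [0, 0, 0.15, -0.002, 0.019, 0.003, -0.2], [0, 0, 0.15, -0.002, 0.019, 0.003, -0.2], [0, 0, 0.15, -0.002, 0.019, 0.003, -0.2], [0, 0, 0.15, -0.002, 0.019, 0.003, -0.2]],
])

```text
t: 45.97
tcp_pos: [0.5032, 0.0674, 0.272]
ee_rot: [[-0.332, 0.943, -0.005], [0.943, 0.332, -0.002], [-0.001, -0.006, -1.0]]
wrist_force: [-9.9, -3.2, 8.5]
grip_width: 0.0369
finger_force: 5.4
```

```bash
python3 -c "
from h import *; report(2); nxt(3,.8,off=.008,back=-.006); nxt(1,.85,off=.008,back=-.006)"
```

```text
lever 2 t 45.97 z 0.272 rad/lead mm [49.51  2.98] tool th 1.096 pad th 0.947 push N (rad,tan) [-0.31 10.47] raw [-9.93 -3.16  8.52] w 0.0369
TRUE TANGENT 10.3 finger 5.3664730489254
to 3 15 [0.0, 0.0, 0.85, -0.284, 0.035, 0.0] [ 0.47624516 -0.09334132] z now 0.27199619042417866
to 1 15 [0.0, 0.0, 0.883, 0.042, 0.278, 0.0] [0.65285766 0.04506263] z now 0.27199619042417866
```

Emit:
drive_tool([
  [[0, 0, 0, 0, -0.15, 0, -0.2], [0, 0, 0, 0, 0, -0.6, -0.2], [0, 0, 0, 0, 0, -0.6, -0.2], [0, 0, 0.85, -0.284, 0.035, 0, -0.2], [0, 0, 0.85, -0.284, 0.035, 0, -0.2], [0, 0, 0.85, -0.284, 0.035, 0, -0.2], [0, 0, 0.85, -0.284, 0.035, 0, -0.2], [0, 0, 0.85, -0.284, 0.035, 0, -0.2], [0, 0, 0.85, -0.284, 0.035, 0, -0.2], [0, 0, 0.85, -0.284, 0.035, 0, -0.2], [0, 0, 0.85, -0.284, 0.035, 0, -0.2], [0, 0, 0.85, -0.284, 0.035, 0, -0.2], [0, 0, 0.85, -0.284, 0.035, 0, -0.2], [0, 0, 0.85, -0.284, 0.035, 0, -0.2], [0, 0, 0.85, -0.284, 0.035, 0, -0.2], [0, 0, 0.85, -0.284, 0.035, 0, -0.2], [0, 0, 0.85, -0.284, 0.035, 0, -0.2], [0, 0, 0.85, -0.284, 0.035, 0, -0.2], [0, 0, 0, 0, 0, 0, -0.2], [0, 0, 0, 0, 0, 0, -0.2]],
])

```text
t: 47.63
tcp_pos: [0.4784, -0.0926, 0.3207]
ee_rot: [[0.803, 0.595, 0.001], [0.595, -0.803, -0.0], [0.001, 0.001, -1.0]]
wrist_force: [0.8, 0.6, 0.5]
grip_width: 0.0364
finger_force: 0.0
```

```bash
python3 -c "
from h import *; report(3); nxt(3,.8,off=.008)"
```

```text
lever 3 t 47.63 z 0.3207 rad/lead mm [47.83  7.48] tool th 0.797 pad th 0.743 push N (rad,tan) [1.04 0.01] raw [0.84 0.61 0.53] w 0.0364
TRUE TANGENT 0.07 finger 0.0
to 3 1 [0.0, 0.0, 0.033, -0.054, -0.017, 0.0] [ 0.47624516 -0.09334132] z now 0.32067610302758554
```

Emit:
drive_tool([
  [[0, 0, 0, -0.05, 0, 0.58, -0.2], [0, 0, 0, 0, 0, 0.58, -0.2], [0, 0, 0, 0, 0, 0, -0.2], [0, 0, 0.15, 0.003, -0.019, 0.003, -0.2], [0, 0, 0.15, 0.003, -0.019, 0.003, -0.2], [0, 0, 0.15, 0.003, -0.019, 0.003, -0.2], [0, 0, 0.15, 0.003, -0.019, 0.003, -0.2], [0, 0, 0.15, 0.003, -0.019, 0.003, -0.2], [0, 0, 0.15, 0.003, -0.019, 0.003, -0.2], [0, 0, 0.15, 0.003, -0.019, 0.003, -0.2], [0, 0, 0.15, 0.003, -0.019, 0.003, -0.2], [0, 0, 0.15, 0.003, -0.019, 0.003, -0.2], [0, 0, 0.15, 0.003, -0.019, 0.003, -0.2], [0, 0, 0.15, 0.003, -0.019, 0.003, -0.2]],
])

```text
t: 48.8
tcp_pos: [0.4751, -0.0875, 0.2742]
ee_rot: [[0.892, 0.451, 0.006], [0.451, -0.892, -0.002], [0.004, 0.005, -1.0]]
wrist_force: [6.0, -8.0, 3.3]
grip_width: 0.0367
finger_force: 4.7
```

```bash
python3 -c "
from h import *; report(3)"
```

```text
lever 3 t 48.8 z 0.2742 rad/lead mm [49.06  5.36] tool th 0.966 pad th 0.866 push N (rad,tan) [1.76 9.91] raw [ 6.02 -8.04  3.32] w 0.0367
TRUE TANGENT 10.03 finger 4.739680588245392
```

Emit:
drive_tool([
  [[0, 0, 0.15, 0.003, -0.019, 0.003, -0.2], [0, 0, 0.15, 0.003, -0.019, 0.003, -0.2], [0, 0, 0.15, 0.003, -0.019, 0.003, -0.2], [0, 0, 0.15, 0.003, -0.019, 0.003, -0.2]],
])

```text
t: 49.13
tcp_pos: [0.4743, -0.085, 0.2739]
ee_rot: [[0.918, 0.397, 0.006], [0.397, -0.918, -0.003], [0.005, 0.005, -1.0]]
wrist_force: [5.4, -8.4, 4.9]
grip_width: 0.0371
finger_force: 5.5
```

```bash
python3 -c "
from h import *; report(3); nxt(1,.85,off=.008,back=.006)"
```

```text
lever 3 t 49.13 z 0.2739 rad/lead mm [48.97  5.01] tool th 1.027 pad th 0.915 push N (rad,tan) [1.63 9.91] raw [ 5.4  -8.43  4.85] w 0.0371
TRUE TANGENT 10.03 finger 5.480446815490723
to 1 7 [0.0, 0.0, -0.252, 0.783, -0.136, 0.0] [0.65285766 0.04506263] z now 0.2739513293402144
```

Emit:
drive_tool([
  [[0, 0, 0, 0, 0.15, 0, -0.2], [0, 0, 0, 0, 0, -0.6, -0.2], [0, 0, 0, 0, 0, -0.6, -0.2], [0, 0, 0, 0, 0, 0, -0.2], [0, 0, -0.252, 0.783, -0.136, 0, -0.2], [0, 0, -0.252, 0.783, -0.136, 0, -0.2], [0, 0, -0.252, 0.783, -0.136, 0, -0.2], [0, 0, -0.252, 0.783, -0.136, 0, -0.2], [0, 0, -0.252, 0.783, -0.136, 0, -0.2], [0, 0, -0.252, 0.783, -0.136, 0, -0.2], [0, 0, -0.252, 0.783, -0.136, 0, -0.2], [0, 0, 0, 0, 0, 0, -0.2], [0, 0, 0, 0, 0, 0, -0.2], [0, 0, 0, 0, 0, 0, -0.2], [0, 0, 0, 0, 0, 0.58, -0.2], [0, 0, 0, 0, 0, 0.58, -0.2], [0, 0, 0, 0, 0, 0, -0.2], [0, 0, 0, 0, 0, 0, -0.2]],
])

```text
t: 50.63
tcp_pos: [0.6495, 0.0462, 0.2732]
ee_rot: [[0.833, 0.553, -0.003], [0.553, -0.833, -0.001], [-0.003, -0.001, -1.0]]
wrist_force: [-0.0, -0.1, 0.2]
grip_width: 0.0367
finger_force: 0.0
```

Emit:
drive_tool([
  [[0, 0, 0.15, -0.002, 0.019, 0.003, -0.2], [0, 0, 0.15, -0.002, 0.019, 0.003, -0.2], [0, 0, 0.15, -0.002, 0.019, 0.003, -0.2], [0, 0, 0.15, -0.002, 0.019, 0.003, -0.2], [0, 0, 0.15, -0.002, 0.019, 0.003, -0.2], [0, 0, 0.15, -0.002, 0.019, 0.003, -0.2], [0, 0, 0.15, -0.002, 0.019, 0.003, -0.2], [0, 0, 0.15, -0.002, 0.019, 0.003, -0.2], [0, 0, 0.15, -0.002, 0.019, 0.003, -0.2], [0, 0, 0.15, -0.002, 0.019, 0.003, -0.2]],
])

```text
t: 51.47
tcp_pos: [0.6532, 0.0416, 0.2727]
ee_rot: [[0.906, 0.423, -0.001], [0.423, -0.906, 0.001], [-0.001, -0.002, -1.0]]
wrist_force: [-5.6, 4.6, 5.1]
grip_width: 0.0364
finger_force: 3.4
```

```bash
python3 -c "
from h import *; report(1)"
```

```text
lever 1 t 51.47 z 0.2727 rad/lead mm [49.48  3.87] tool th 0.997 pad th 0.87 push N (rad,tan) [3.12 6.5 ] raw [-5.57  4.56  5.1 ] w 0.0364
TRUE TANGENT 6.84 finger 3.439757376909256
```

Emit:
drive_tool([
  [[0, 0, 0.15, -0.002, 0.019, 0.003, -0.2], [0, 0, 0.15, -0.002, 0.019, 0.003, -0.2], [0, 0, 0.15, -0.002, 0.019, 0.003, -0.2], [0, 0, 0.15, -0.002, 0.019, 0.003, -0.2], [0, 0, 0.15, -0.002, 0.019, 0.003, -0.2], [0, 0, 0.15, -0.002, 0.019, 0.003, -0.2], [0, 0, 0.15, -0.002, 0.019, 0.003, -0.2], [0, 0, 0.15, -0.002, 0.019, 0.003, -0.2], [0, 0, 0.15, -0.002, 0.019, 0.003, -0.2]],
])

```text
t: 52.22
tcp_pos: [0.6548, 0.0364, 0.2718]
ee_rot: [[0.954, 0.299, -0.002], [0.299, -0.954, 0.003], [-0.001, -0.004, -1.0]]
wrist_force: [-5.2, 9.2, 6.8]
grip_width: 0.0368
finger_force: 4.8
```

```bash
python3 -c "
from h import *; report(1)"
```

```text
lever 1 t 52.22 z 0.2718 rad/lead mm [49.5   2.65] tool th 1.131 pad th 0.976 push N (rad,tan) [ 2.25 10.35] raw [-5.23  9.18  6.78] w 0.0368
TRUE TANGENT 10.57 finger 4.795224666595459
```

Emit:
drive_tool([
  [[0, 0, 0.15, -0.002, 0.019, 0.003, -0.2], [0, 0, 0.15, -0.002, 0.019, 0.003, -0.2], [0, 0, 0.15, -0.002, 0.019, 0.003, -0.2]],
])

```text
t: 52.47
tcp_pos: [0.6552, 0.0346, 0.2716]
ee_rot: [[0.967, 0.256, -0.002], [0.256, -0.967, 0.004], [-0.001, -0.004, -1.0]]
wrist_force: [-6.4, 10.7, 6.7]
grip_width: 0.0369
finger_force: 5.3
```

```bash
python3 -c "
from h import *; report(1)"
```

```text
lever 1 t 52.47 z 0.2716 rad/lead mm [49.53  2.32] tool th 1.176 pad th 1.013 push N (rad,tan) [ 3.48 12.02] raw [-6.43 10.7   6.67] w 0.0369
TRUE TANGENT 12.42 finger 5.288144946098328
```

Emit:
drive_tool([
  [[0, 0, 0, 0, -0.15, 0, -0.2], [0, 0, 0, 0, 0, 0, -0.2], [0, 0, 0, 0, 0, -0.6, -0.2], [0, 0, 0, 0, 0, -0.9, -0.2], [0, 0, 0, 0, 0, -0.9, -0.2], [0, 0, 0, 0, 0, 0, -0.2], [0, 0, 0, 0, 0, 0, -0.2], [0, 0, 0, 0, 0, 0, -0.2], [0, 0, 0, 0, 0, 0, -0.2]],
])

```text
t: 53.22
tcp_pos: [0.654, 0.037, 0.3658]
ee_rot: [[0.967, 0.254, -0.002], [0.254, -0.967, -0.001], [-0.002, 0.0, -1.0]]
wrist_force: [-0.2, 0.1, 0.6]
grip_width: 0.0369
finger_force: 0.0
```

```bash
python3 -c "
from workcell import bot
print(bot.close_job())"
```

```text
the job is handed in; nothing more can be done
None
```

I handed the job in at about 53 s: all four levers were nipped crosswise and then snugged to a push of about 10 to 12 N each, and the gripper let go and is clear. Levers 2 to 4 were not re-checked after the last tightening, only lever 1, and the hand-in gave no verdict.

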